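# Blow the rinsed gel combs dry

### The arm

A 6-joint arm with a two-finger parallel gripper is mounted at the origin on a cart in front of the work surface, level with it; the furniture and walls round the work are solid. World frame = base frame: x ahead of the robot, y to its left, z up, the work surface at z = 0. Lengths are in mm, angles in rad, forces in N, time in s.
With the tool pointing down it reaches from about 150 to 775 mm from the base axis. Payload 6.1 kg.
Tool frame: the origin (TCP) lies on the front face of the gripper's body, between the roots of the fingers; the fingertips stand manip.tcp_to_tips ahead of it and the grasp point (between the pads) lies 54 mm ahead of it (manip.tcp_to_tips is the distance from the TCP to the fingertips, in mm); x points along the fingers, z is the direction in which the jaws open and shut, and the axes are right-handed (so a half turn about x gives the same grasp; the last joint's range is limited). The gripper opens to 85 mm and grips with 20 to 120 N. Pads are 22 mm wide; open, the fingers measure 114 mm over their backs; the gripper's body (76 mm by 85 mm) begins 54 mm behind the grasp point. The pads swing forward as they close: fully open they stand 13 mm farther back than shut.
Start: joints at [-1.295, 0.126, -0.04, 1.405, 0, 1.571], TCP at [142.96, -505.144, 303.895] pointing down, gripper open.
Joint ranges: [-2.72, 2.72], [-0.95, 1.95], [-1.27, 1.35], [-1.78, 2.02], [-1.46, 1.47], [-3.14, 3.14]. Speed limits (rad/s): [2.39, 2.39, 3.01, 3.14, 3.14, 3.14].

### API

Orientations are given as [roll, pitch, yaw] about the fixed x, y, z axes, in that order (R = Rz(yaw) Ry(pitch) Rx(roll)).
In Python, from bench import manip gives the robot as it stands.
- The arm moves only by the tool arm_command, never from a script. Its arguments are lists of equal length, an entry for each row: "gripper": the closure in counts, from 0 (fully open) to 255 (shut); "translation": the shift along the world's x, y, z in cm, a list of three; "rot": the turn, a rotation vector about the world's x, y, z in degrees, a list of three. A call has 1 to 10 rows; each row shifts and turns the commanded pose from where the row before left it; what a row does not reach is not made up. A row lasts 1/8 s, in which the tool goes at most 62.5 mm and 10.7 degrees, less where a joint would pass 70% of its speed; a pose out of reach is approached as far as the arm can. A call with a gripper value outside its range is refused whole. The fingers move at their own pace and stop on an object; "squeeze" is the grip in N (left out, the last holds). Time passes only in rows, so rows that do not move let the fingers close. It gives the time, the measured TCP pose, the force and the opening at its end, in the units of the state.
- manip.observe(): the state, without advancing time (a new reading comes with each control period).
- manip.get_image(name): name is "scene" or "top" or "wrist"; returns a dict with "image" (384x512x3 uint8, blue, green, red), "K" (3x3 intrinsics, pixels), "k1" (the pictures are not rectified: a ray, as slopes to the right and down, at radius r is drawn at 1 + k1 r^2 times it, then the intrinsics apply), "T" (4x4, takes a point from camera to world coordinates). Camera axes: x right, y up, looking along -z (the intrinsics and any distortion apply to the point x, -y, -z); pixel columns grow to the right and rows downward; lengths in mm; the calibration is good to about 2 mm. A picture is of the moment at which its call begins. There is no depth.
- manip.finish_job(): hands the job in, once; it reports no verdict.
Trained networks look in a picture, given as the dict that the camera call returned (one of the last four; its "shot" number tells which), for a name from the list of things; names that differ only in an ending like _2 or _b are one class to them, and where a whole thing is asked for, a point or a joint stands for the part that bears it (a point fixed in the world has none). Each returns a list of dicts, best first, with "confidence" (0 to 1); they miss things now and then, are a little off and sometimes report something else, mostly with a low value. They report only what shows in the picture. A call takes as long as a camera call.
- manip.spot_in(name, picture): "at" ([column, row] in pixels, amid what is visible of it).
- manip.regions_of(name, picture): "region" (384x512 bool, what is visible of it) and "at" ([column, row] in pixels, amid what is visible of it).
- manip.pinpoint(name, picture): "at" ([column, row] in pixels: a listed point, or the origin of a listed thing).
The state is a dict: "clock": time; "q": joint angles; "qvel": joint speeds; "joint_efforts": joint torques, N m; "position": TCP position; "tcp_rot": TCP orientation; "wrist_force": force on the tool from outside, world axes, zero at the start; "torque": the same for the moment, N m; "finger_gap": finger opening in mm.
Only numpy, scipy, OpenCV 4.12 (cv2) and the standard library are available. Lean on these libraries where they do the work, as an engineer would, in place of code of your own. Each camera call takes 0.05 s, during which the arm holds its last target.

### The job

Blow the rinsed gel combs dry with the fixed air gun. First lay every comb flat on the sled, none on top of another, while the sled is still locked; then pull up the plunger knob and turn it into its rest notch so that it stays up by itself, slide the sled with the combs all the way in under the clear hood, and squeeze the gun's trigger fully for two seconds and let it go. Then pull the sled all the way back out, turn the knob back so that the plunger drops and locks the sled again, and lay all the combs flat, side by side, in the steel tray, without shifting the other things on the bench.

Things in the scene. Friction and masses are not known exactly. Their poses are not given: they have to be found in the camera images.
- comb_0: red plastic gel comb, 30 x 84 x 8 mm, 20 g; two or three start flat on the bench, all alike (absent: None). Origin: centre of the underside; z up; y along its length. Grip the raised back bar at mid-length: 9 mm wide (x = -15 to -6 mm, middle at x = -10.5), 8 mm high; the toothed plate (x = -6 to 15 mm) is 3 mm thick
- comb_1: red plastic gel comb, 30 x 84 x 8 mm, 20 g; two or three start flat on the bench, all alike (absent: None). Origin: centre of the underside; z up; y along its length. Grip the raised back bar at mid-length: 9 mm wide (x = -15 to -6 mm, middle at x = -10.5), 8 mm high; the toothed plate (x = -6 to 15 mm) is 3 mm thick
- comb_2: red plastic gel comb, 30 x 84 x 8 mm, 20 g; two or three start flat on the bench, all alike (absent: None). Origin: centre of the underside; z up; y along its length. Grip the raised back bar at mid-length: 9 mm wide (x = -15 to -6 mm, middle at x = -10.5), 8 mm high; the toothed plate (x = -6 to 15 mm) is 3 mm thick
- blow_station: fixed aluminium station. Origin: underside, on the track's centre line; x away from the robot, y left along the track. In its frame, mm: clear hood x -79..79, y -230..-30, top z 99, inside height 93, open at the +y end only; gun clamp x -194..-158, y -138..-94, top z 103; air regulator x 27..77, y -295..-255, top z 90; plunger's arm x -103..-62, y 150..180, top z 38
- sled (a joint): travel of the sled into the hood, m: 0 = parked at the left to load (end stop), 0.200 = all the way in (end stop); it moves along -y of the station, friction 1.5 N. Locked at 0, with 2 mm of play, while the plunger is down; free while it is up
- sled_deck (a point): centre of the top of the sled's flat steel deck, 28 mm above the bench, axes as the station's. Inside its lip (3 mm wide, 3 mm high) the deck is 104 mm (x) by 184 mm (y): room for three combs side by side, lengths along x, 55 mm apart along y
- sled_handle (a point): on the axis of the sled's upright black handle knob, at gripping height; knob 24 mm across, grip part from 14 mm below to 14 mm above this point. It stands at the sled's left end, 140 mm in +y from the deck's centre, and stays about 70 mm outside the hood when the sled is in
- plunger_lift (a joint): lift of the spring plunger, m: 0 = down, its pin in the hole of the sled's tongue; 0.016 = end stop. The spring pushes it down with 6 N at 0 and 12 N at 0.012. In the rest notch it stays at about 0.009
- plunger_turn (a joint): turn of the plunger knob, rad, counterclockwise from above; 0 = in its slot (0.3 of play), where it cannot turn. Lifted over 12 mm it turns over a ridge to the rest notch, 2.5 mm deep, at 1.05 (stop at 1.4); let go there it stays up. To drop it: lift it 3 mm or more out of the notch, turn back to 0, let it down
- plunger_knob (a point): middle of the round black plunger knob, 34 mm across, 21 mm high, a white line on top; 67 mm above the bench when down. Moves with the knob; x axis along the white line (along the station's x at turn 0). Below the knob stands a thinner steel collar, 24 mm across
- trigger (a joint): angle of the air gun's lever trigger, rad: 0 = let go, 0.28 = fully squeezed (stop). A spring returns it; at the pad it takes 3 N to start and 10 N to squeeze fully. Above 0.24 counts as fully squeezed
- trigger_pad (a point): front face (+x of the station) of the trigger lever where a finger bears, 85 mm above the bench, 55 mm from the lever's upright hinge; lever 20 mm high, 8 mm thick, running along -y from the hinge. Squeezing moves it 15 mm in -x of the station. The gun lies on its side: trigger and grip are pinched together from above, across the station's x
- grip_back (a point): back face (-x of the station) of the gun's fixed black grip, opposite the trigger pad, 85 mm above the bench; grip 30 mm deep (x), 28 mm high, 118 mm long (y). From here to the trigger pad: 57 mm along x, 42 mm when squeezed
- dry_tray: fixed flat steel tray, 200 mm (its x) by 130 mm (its y), walls 2.5 mm thick, rim 19 mm high. Origin: centre of its underside
- tray_floor (a point): centre of the tray's inner floor, 2.5 mm above the bench, axes as the tray's; floor 195 x 125 mm: room for three combs side by side, lengths along y, 55 mm apart along x
- marker: blue-capped marker pen, 129 mm, near the front edge (bystander, loose). Origin: centre of the underside
- tweezers: steel tweezers, 115 mm, at the front edge (bystander, loose). Origin: centre of the underside
- pipette: dark blue pipette, 254 mm, at the front edge left (bystander, loose). Origin: centre of the underside

How it is judged (in metres and radians):
On the way, in this order (a step that is already met when the one before it is completed fails the run):
1. every comb lies flat on the deck, let go, and the sled is still parked and locked (x of comb_0 in the frame of sled_deck between -0.045 and 0.045 m and y of comb_0 in the frame of sled_deck between -0.092 and 0.092 m and z of comb_0 in the frame of sled_deck between -0.004 and 0.0035 m and angle between each of comb_0, comb_1, comb_2's own z axis and vertical below 0.08 rad and x of comb_1 in the frame of sled_deck between -0.045 and 0.045 m and y of comb_1 in the frame of sled_deck between -0.092 and 0.092 m and z of comb_1 in the frame of sled_deck between -0.004 and 0.0035 m and x of comb_2 in the frame of sled_deck between -0.045 and 0.045 m and y of comb_2 in the frame of sled_deck between -0.092 and 0.092 m and z of comb_2 in the frame of sled_deck between -0.004 and 0.0035 m and contact force between the fingers and comb_0 below 0.05 N and contact force between the fingers and comb_1 below 0.05 N and contact force between the fingers and comb_2 below 0.05 N and value of joint sled below 0.005 m and value of joint plunger_lift below 0.0025 m and value of joint plunger_turn below 0.4 rad), for 0.3 s.
2. the plunger stays up in its rest notch by itself, the combs lie on the deck (value of joint plunger_lift above 0.0075 m and value of joint plunger_turn above 0.75 rad and contact force between each of the arm, the fingers and plunger_lift below 0.05 N and x of comb_0 in the frame of sled_deck between -0.045 and 0.045 m and y of comb_0 in the frame of sled_deck between -0.092 and 0.092 m and z of comb_0 in the frame of sled_deck between -0.004 and 0.0035 m and angle between each of comb_0, comb_1, comb_2's own z axis and vertical below 0.08 rad and x of comb_1 in the frame of sled_deck between -0.045 and 0.045 m and y of comb_1 in the frame of sled_deck between -0.092 and 0.092 m and z of comb_1 in the frame of sled_deck between -0.004 and 0.0035 m and x of comb_2 in the frame of sled_deck between -0.045 and 0.045 m and y of comb_2 in the frame of sled_deck between -0.092 and 0.092 m and z of comb_2 in the frame of sled_deck between -0.004 and 0.0035 m), for 0.3 s.
3. the sled is all the way in under the hood with every comb on it (value of joint sled above 0.192 m and x of comb_0 in the frame of sled_deck between -0.045 and 0.045 m and y of comb_0 in the frame of sled_deck between -0.092 and 0.092 m and z of comb_0 in the frame of sled_deck between -0.004 and 0.0035 m and angle between each of comb_0, comb_1, comb_2's own z axis and vertical below 0.08 rad and x of comb_1 in the frame of sled_deck between -0.045 and 0.045 m and y of comb_1 in the frame of sled_deck between -0.092 and 0.092 m and z of comb_1 in the frame of sled_deck between -0.004 and 0.0035 m and x of comb_2 in the frame of sled_deck between -0.045 and 0.045 m and y of comb_2 in the frame of sled_deck between -0.092 and 0.092 m and z of comb_2 in the frame of sled_deck between -0.004 and 0.0035 m), for 0.2 s.
4. the trigger is squeezed fully for at least 1.5 s with the combs under the hood (all of step 3 and value of joint trigger above 0.24 rad), for 1.5 s.
5. the trigger is let go (value of joint trigger below 0.03 rad), for 0.2 s.
6. the sled is all the way out again (value of joint sled below 0.005 m), for 0.2 s.
7. the plunger is down and locks the sled (value of joint plunger_lift below 0.0025 m and value of joint plunger_turn below 0.4 rad and value of joint sled below 0.005 m), for 0.3 s.
At the end, for the whole second after the job is handed in: every comb lies flat (within 4.5 degrees) and at rest on the tray's floor, its centre inside the walls and none on another; the sled is parked (within 5 mm), the plunger is down (within 2.5 mm) and turned back (within 0.4 rad), the trigger let go (all of step 7 and x of comb_0 in the frame of tray_floor between -0.095 and 0.095 m and y of comb_0 in the frame of tray_floor between -0.06 and 0.06 m and z of comb_0 in the frame of tray_floor between -0.004 and 0.0035 m and angle between each of comb_0, comb_1, comb_2's own z axis and vertical below 0.08 rad and linear speed of each of comb_0, comb_1, comb_2 below 0.03 m/s and x of comb_1 in the frame of tray_floor between -0.095 and 0.095 m and y of comb_1 in the frame of tray_floor between -0.06 and 0.06 m and z of comb_1 in the frame of tray_floor between -0.004 and 0.0035 m and x of comb_2 in the frame of tray_floor between -0.095 and 0.095 m and y of comb_2 in the frame of tray_floor between -0.06 and 0.06 m and z of comb_2 in the frame of tray_floor between -0.004 and 0.0035 m and value of joint trigger below 0.03 rad); the robot touches nothing.
It fails at once if a bystander is shifted by more than 30 mm (distance of any of marker, tweezers, pipette from where it was at the start of the episode above 0.03 m).
Of comb_0, comb_1, comb_2 only 2 to 3 are there at a start; the rules pass over those that are not, and their reading is None.
At some moment in a run one of comb_0, comb_1, comb_2 may be knocked a few centimetres aside while the robot is not near it.
Once in a run the grip may slacken for a moment while it holds something.
It also fails if it takes over 210 s, if anything falls off the work surface, if the arm or the gripper's body presses on something with over 40 N, if the wrist force passes 120 N, or if a joint passes its speed limit or range.

## Working session

There is one attempt and no reset: what is moved stays moved. The work goes in short steps, Python scripts to look and compute and a tool call to move; the robot and the scene stay as the last step left them, time stands still between calls to the robot, and variables do not carry over. Pictures are saved under pics/ and viewed, and the job is handed in when it is done.

Besides the shell and the picture viewer there is one more tool, called after "Emit:" by a JSON object that holds its "method" and its "body", one argument or row to a line. arm_command: Moves the arm, as the interface text tells. Its arguments: {"type":"object","properties":{"gripper":{"type":"array","items":{"type":"number"}},"translation":{"type":"array","items":{"type":"array","items":{"type":"number"}}},"rot":{"type":"array","items":{"type":"array","items":{"type":"number"}}},"squeeze":{"type":"number"}},"required":["gripper","translation","rot"]}

```bash
ls -la; mkdir -p pics
cat > h.py <<'E'
import numpy as np, cv2
from bench import manip
def shot(n,save=None):
    d=manip.get_image(n)
    if save: cv2.imwrite('pics/'+save,d['image'])
    return d
def ray(d,px):
    K=np.array(d['K']);u=(px[0]-K[0,2])/K[0,0];v=(px[1]-K[1,2])/K[1,1]
    k=d['k1'];x,y=u,v
    for _ in range(30):
        r2=x*x+y*y;x=u/(1+k*r2);y=v/(1+k*r2)
    T=np.array(d['T']);return T[:3,3],T[:3,:3]@np.array([x,-y,-1.])
def at_z(d,px,z):
    o,r=ray(d,px);return o+r*(z-o[2])/r[2]
def proj(d,P):
    T=np.array(d['T']);K=np.array(d['K'])
    p=T[:3,:3].T@(np.array(P,float)-T[:3,3]);x=p[0]/-p[2];y=-p[1]/-p[2];s=1+d['k1']*(x*x+y*y)
    return np.array([K[0,0]*x*s+K[0,2],K[1,1]*y*s+K[1,2]])
def tri(obs):
    A=np.zeros((3,3));b=np.zeros(3)
    for d,px in obs:
        o,r=ray(d,px);r=r/np.linalg.norm(r);M=np.eye(3)-np.outer(r,r);A+=M;b+=M@o
    return np.linalg.solve(A,b)
E
python3 - <<'E'
from h import *
s=manip.observe();print(s, manip.tcp_to_tips)
np.set_printoptions(precision=1,suppress=True)
ds={n:shot(n,n+'0.png') for n in('scene','top','wrist')}
for n,d in ds.items(): print(n,d['T'],d['K'][0],d['k1'])
for n in('scene','top'):
  d=ds[n]
  for nm in('comb_0','blow_station','dry_tray','marker','tweezers','pipette','sled_deck','sled_handle','plunger_knob','trigger_pad','grip_back','tray_floor'):
    try: print(n,nm,[(np.round(x['at'],1).tolist(),round(x['confidence'],2)) for x in manip.pinpoint(nm,d)[:5]])
    except Exception as e: print(n,nm,e)
E
```

```text
total 12
drwxr-xr-x  3 agent agent 4096 Dec  7 02:56 .
drwxr-xr-x 23 root  root  4096 Dec  7 02:56 ..
drwxr-xr-x  2 agent agent 4096 Dec  7 02:56 pics
{'clock': 0.0, 'q': array([-1.29500907e+00,  1.26391106e-01, -4.06150215e-02,  1.40541775e+00,
        2.78929091e-05,  1.57079954e+00]), 'qvel': array([-0.00049747,  0.00090332, -0.00039606,  0.00162273, -0.00165587,
        0.0008137 ]), 'joint_efforts': array([-3.78531713e-04, -4.35913396e+01,  3.52926993e+01,  1.72244426e-02,
       -1.82855757e-05, -1.69912084e-05]), 'position': array([ 142.88416889, -504.87049262,  303.11935158]), 'tcp_rot': array([3.12445961, 1.56916854, 1.82944729]), 'wrist_force': array([0.66181712, 1.50471272, 0.03776624]), 'torque': array([-0.00247775, -0.02175223, -0.01667093]), 'finger_gap': 85.39900816111144} 72.6
scene [[  -0.5    0.6   -0.6 -162.2]
 [  -0.9   -0.4    0.3  463.8]
 [  -0.     0.7    0.7  953.6]
 [   0.     0.     0.     1. ]] [399.1   0.  255. ] 0.0294078235184402
top [[   0.     1.    -0.1  352.8]
 [  -1.     0.    -0.    85. ]
 [  -0.     0.1    1.  1167.5]
 [   0.     0.     0.     1. 
[... 763 characters left out ...]
[372.6, 160.5], 0.74), ([296.8, 212.3], 0.72)]
scene tray_floor [([191.3, 230.5], 0.7)]
top comb_0 [([245.5, 223.0], 0.74), ([295.3, 224.1], 0.67)]
top blow_station [([327.3, 243.5], 0.66), ([314.9, 167.1], 0.63)]
top dry_tray [([203.9, 188.9], 0.93)]
top marker [([328.6, 246.7], 0.73), ([287.1, 165.9], 0.41)]
top tweezers [([326.6, 243.8], 0.69), ([256.6, 244.6], 0.58)]
top pipette [([144.3, 240.3], 0.75), ([315.5, 164.6], 0.17)]
top sled_deck [([285.5, 165.8], 0.68), ([327.3, 244.1], 0.48)]
top sled_handle [([242.5, 166.3], 0.84)]
top plunger_knob [([265.6, 183.0], 0.67)]
top trigger_pad [([384.1, 205.5], 0.55)]
top grip_back [([386.3, 229.4], 0.76)]
top tray_floor [([202.7, 186.2], 0.84)]
```

Run:
```python
import cv2
a=cv2.imread('pics/top0.png'); cv2.imwrite('pics/top0c.png',cv2.resize(a[110:290,110:430],None,fx=2.5,fy=2.5,interpolation=cv2.INTER_CUBIC))
a=cv2.imread('pics/scene0.png'); cv2.imwrite('pics/scene0c.png',cv2.resize(a[110:340,120:440],None,fx=2.5,fy=2.5,interpolation=cv2.INTER_CUBIC))
```

```text
(no output)
```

View pics/top0c.png

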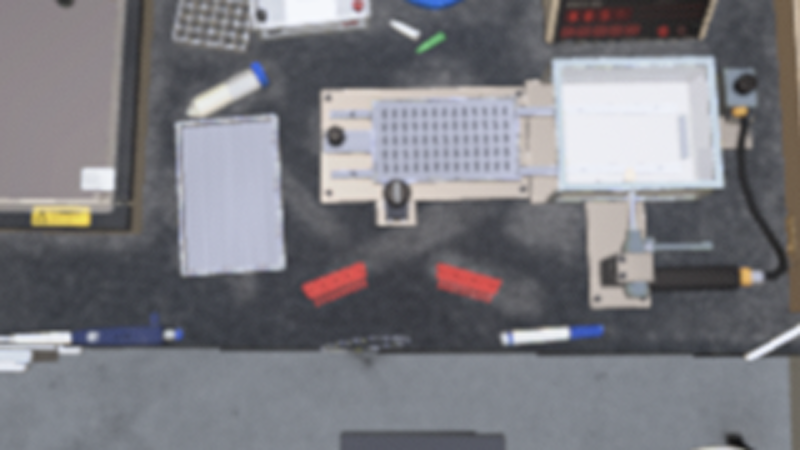

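View pics/scene0c.png

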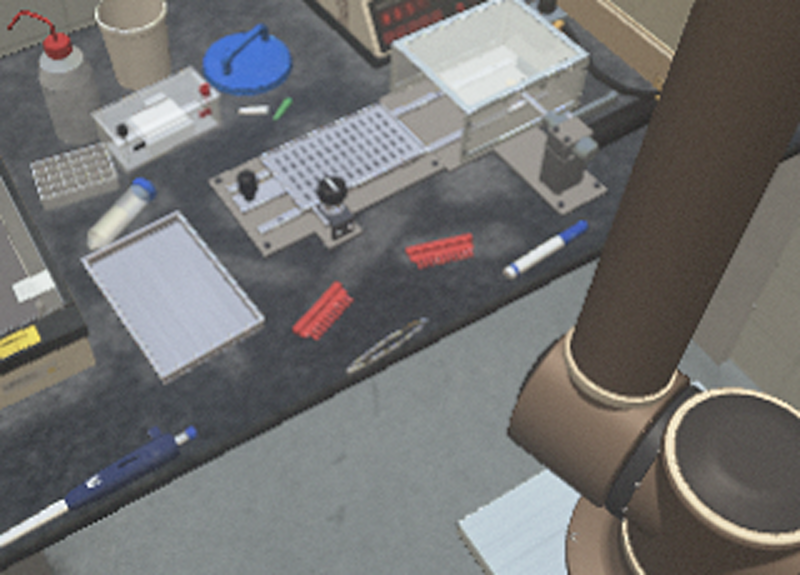

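Run:
```python
from h import *
np.set_printoptions(precision=1,suppress=True)
d=shot('top');s=shot('scene')
for nm,z in (('sled_deck',28),('sled_handle',None),('plunger_knob',67),('trigger_pad',85),('grip_back',85),('tray_floor',2.5),('dry_tray',0),('comb_0',0),('marker',0),('tweezers',0),('pipette',0)):
  for n,dd in(('top',d),('scene',s)):
    for x in manip.pinpoint(nm,dd)[:3]:
      print(nm,n,round(x['confidence'],2),x['at'],at_z(dd,x['at'],z if z is not None else 60))
for n,dd in(('top',d),('scene',s)):
    for nm in('comb_0','dry_tray','sled','blow_station'):
        for r in manip.regions_of(nm,dd):
            m=r['region'].astype(np.uint8);c=max(cv2.findContours(m,0,2)[0],key=cv2.contourArea)
            pts=np.array([at_z(dd,p[0],{'comb_0':4,'dry_tray':19,'sled':28,'blow_station':0}[nm])[:2] for p in c],np.float32)
            print(n,nm,round(r['confidence'],2),m.sum(),cv2.minAreaRect(pts))
st=manip.observe();from scipy.spatial.transform import Rotation as R
print(R.from_euler('xyz',st['tcp_rot']).as_matrix())
```

```text
sled_deck top 0.82 [283.5, 165.3] [619.1  22.   28. ]
sled_deck scene 0.63 [257.2, 172.4] [612.2  12.1  28. ]
sled_handle top 0.96 [240.8, 165.9] [608.  157.8  60. ]
sled_handle scene 0.59 [219.0, 184.4] [602.1 152.7  60. ]
plunger_knob top 0.4 [268.2, 187.6] [538.9  71.1  67. ]
plunger_knob scene 0.5 [252.5, 186.2] [537.5  72.6  67. ]
plunger_knob scene 0.24 [295.8, 215.6] [378.6  24.8  67. ]
trigger_pad top 0.59 [385.9, 205.9] [ 484.5 -286.5   85. ]
trigger_pad scene 0.54 [358.6, 150.3] [ 481.2 -284.3   85. ]
grip_back top 0.94 [383.6, 225.5] [ 425.  -277.6   85. ]
grip_back scene 0.75 [370.3, 162.9] [ 418.9 -277.6   85. ]
grip_back scene 0.53 [273.6, 248.3] [309.3 142.8  85. ]
tray_floor top 0.59 [148.1, 241.9] [366.5 457.2   2.5]
tray_floor top 0.58 [205.5, 186.8] [549.8 276.1   2.5]
tray_floor scene 0.84 [191.0, 225.8] [546.5 279.2   2.5]
tray_floor scene 0.63 [189.3, 227.0] [545.1 285.3   2.5]
dry_tray top 0.6 [206.7, 188.0] [546.2 272.4   0. ]
dry_tray scene 0.61 [188.8, 229.6] [539.1 290.    0. ]
comb_0 top 0.78 [243.9, 223.2] [432.4 147.5   0. ]
comb_0 top 0.61 [295.9, 222.9
[... 1285 characters left out ...]
74.65819549560547)
scene comb_0 0.68 216 ((432.2669372558594, 147.25160217285156), (30.765954971313477, 82.64590454101562), 22.731229782104492)
scene comb_0 0.19 868 ((357.21240234375, 462.5957946777344), (44.986961364746094, 248.230224609375), 10.07625961303711)
scene dry_tray 0.59 2741 ((538.9028930664062, 289.66302490234375), (215.86172485351562, 134.93055725097656), 4.554865837097168)
scene sled 0.86 1759 ((611.5294799804688, 35.46653747558594), (137.784912109375, 260.3258056640625), 10.132447242736816)
scene blow_station 0.88 8582 ((603.0337524414062, -145.89938354492188), (397.89349365234375, 633.1417236328125), 1.8142974376678467)
[[ 0.   1.   0.3]
 [-0.   0.3 -1. ]
 [-1.  -0.   0. ]]
```

View pics/wrist0.png

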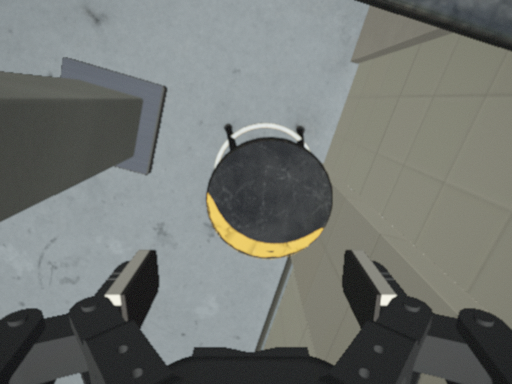

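Emit:
{"method": "arm_command", "body": {
  "gripper": [0, 0, 0, 0, 0, 0, 0, 0, 0, 0],
  "translation": [
    [2.8, 5.5, 0],
    [2.8, 5.5, 0],
    [2.8, 5.5, 0],
    [2.8, 5.5, 0],
    [2.8, 5.5, 0],
    [2.8, 5.5, 0],
    [2.8, 5.5, 0],
    [2.8, 5.5, 0],
    [2.8, 5.5, 0],
    [2.8, 5.5, 0]
  ],
  "rot": [
    [0, 0, 7.5],
    [0, 0, 7.5],
    [0, 0, 7.5],
    [0, 0, 7.5],
    [0, 0, 7.5],
    [0, 0, 7.5],
    [0, 0, 7.5],
    [0, 0, 7.5],
    [0, 0, 7.5],
    [0, 0, 7.5]
  ]
}}

```text
clock: 4.2
position: [423.5, 47.0, 304.2]
tcp_rot: [-0.164, 1.57, -0.145]
wrist_force: [0.2, -1.1, 0.4]
finger_gap: 85.1
```

```bash
cat >> h.py <<'E'
from scipy.spatial.transform import Rotation as R
np.set_printoptions(precision=1,suppress=True)
def pose():
    s=manip.observe();M=R.from_euler('xyz',s['tcp_rot']).as_matrix()
    print('t %.2f pos %s tip %s gap %.1f F %s'%(s['clock'],np.round(s['position'],1),np.round(s['position']+54*M[:,0],1),s['finger_gap'],np.round(s['wrist_force'],1)),'xax',np.round(M[:,0],3),'zax',np.round(M[:,2],3),'yaw %.1f'%np.degrees(np.arctan2(M[1,2],M[0,2])),'q6 %.2f'%s['q'][5])
    return s,M
def redrects(d,z=4,amin=30):
    im=d['image'];hsv=cv2.cvtColor(im,cv2.COLOR_BGR2HSV)
    m=(((hsv[...,0]<8)|(hsv[...,0]>172))&(hsv[...,1]>130)&(hsv[...,2]>60)).astype(np.uint8)
    m=cv2.morphologyEx(m,cv2.MORPH_CLOSE,np.ones((5,5)))
    out=[]
    for c in cv2.findContours(m,0,2)[0]:
        if cv2.contourArea(c)<amin: continue
        pts=np.array([at_z(d,p[0],z)[:2] for p in c],np.float32)
        out.append((c,cv2.minAreaRect(pts)))
    return out,m
E
python3 - <<'E'
from h import *
pose()
d=shot('wrist','w1.png')
for c,r in redrects(d)[0]: print(c.mean(0),r)
for x in manip.pinpoint('comb_0',d): print(x['confidence'],x['at'],at_z(d,x['at'],0))
E
```

```text
t 4.20 pos [423.5  47.  304.2] tip [423.6  47.  250.2] gap 85.1 F [ 0.2 -1.1  0.4] xax [ 0. -0. -1.] zax [1. 0. 0.] yaw 1.1 q6 1.66
[[264.5 211.8]] ((437.52008056640625, -16.623699188232422), (78.42655944824219, 28.072721481323242), 75.24079895019531)
[[261.1  63.6]] ((431.8264465332031, 152.399169921875), (27.467676162719727, 81.39427185058594), 21.970172882080078)
0.73 [258.8, 212.3] [435.4 -18.    0. ]
0.7 [256.7, 70.0] [428.5 149.7   0. ]
```

View pics/w1.png

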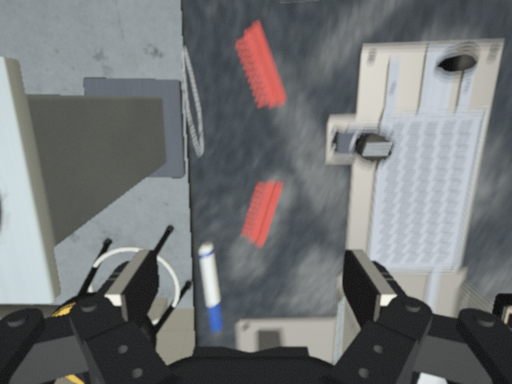

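Run:
```python
from h import *
d=shot('wrist','w2.png')
for nm,z in (('sled_deck',28),('sled_handle',60),('plunger_knob',67),('blow_station',0)):
    for x in manip.pinpoint(nm,d): print(nm,x['confidence'],x['at'],at_z(d,x['at'],z))
a=d['image'][20:330,320:512];cv2.imwrite('pics/w2c.png',cv2.resize(a,None,fx=1.9,fy=1.9,interpolation=cv2.INTER_CUBIC))
t=shot('top')
a=t['image'][130:220,220:420];cv2.imwrite('pics/t2c.png',cv2.resize(a,None,fx=4,fy=4,interpolation=cv2.INTER_CUBIC))
```

```text
sled_deck 0.6 [418.9, 206.7] [620.7   6.9  28. ]
sled_handle 0.73 [454.4, 73.5] [611.3 148.8  60. ]
plunger_knob 0.63 [366.1, 155.1] [537.1  72.1  67. ]
```

View pics/w2c.png

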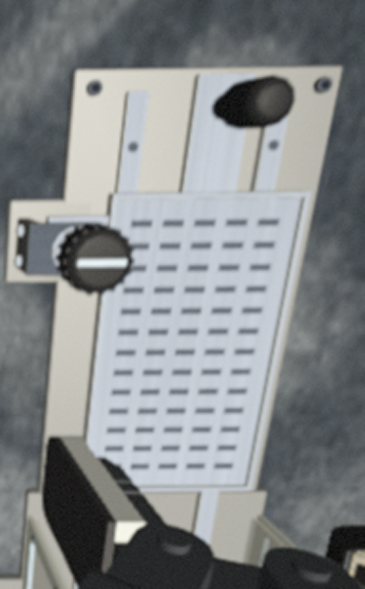

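View pics/t2c.png

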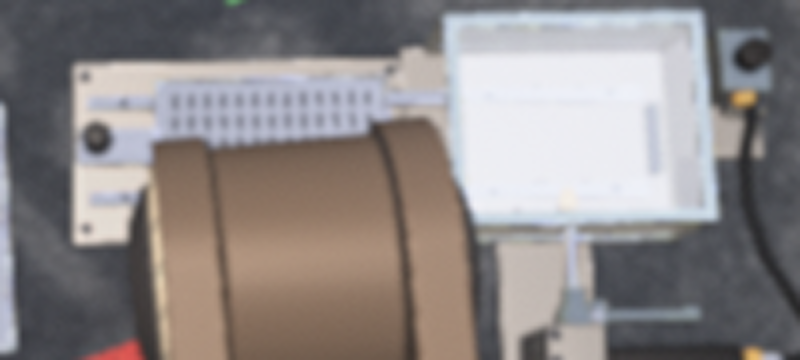

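Run:
```python
from h import *
d=shot('wrist')
f=lambda x,y,z:at_z(d,(320+x/1.9,20+y/1.9),z)
print('deck',[f(*p,31) for p in((113,192),(310,192),(247,487))])
print('handle top',[f(272,102,z) for z in(60,75)],'base',f(235,105,40))
print('knob',f(102,258,77))
print('white line',f(78,264,78),f(128,262,78))
t=shot('top')
g=lambda x,y,z:at_z(t,(220+x/4,130+y/4),z)
print('T deck',[g(*p,31) for p in((157,82),(387,78))],'handle',g(97,138,74),'hood',[g(*p,99) for p in((445,15),(705,12),(717,217),(455,215))])
print('plate',[g(*p,4) for p in((73,65),(73,245))])
```

```text
deck [array([558.6,  94.8,  31. ]), array([668.1,  95.9,  31. ]), array([670.1, -91.1,  31. ])]
handle top [array([618.8, 140.4,  60. ]), array([609.3, 139.2,  75. ])] base [612.5 140.2  40. ]
knob [539.   65.6  77. ]
white line [527.   62.6  78. ] [551.8  63.9  78. ]
T deck [array([666.5, 101. ,  31. ]), array([672.4, -85.4,  31. ])] handle [609.4 146.3  74. ] hood [array([ 704. , -120.5,   99. ]), array([ 710.3, -323. ,   99. ]), array([ 549.3, -325. ,   99. ]), array([ 547.9, -125.5,   99. ])]
plate [array([687.8, 171.5,   4. ]), array([536.1, 167.9,   4. ])]
```

Emit:
{"method": "arm_command", "body": {
  "gripper": [100, 100, 100, 100],
  "translation": [
    [0.6, 3.5, -4],
    [0.6, 3.5, -4],
    [0.6, 3.5, -4],
    [0, 0, 0]
  ],
  "rot": [
    [0, 0, 7],
    [0, 0, 7],
    [0, 0, 6],
    [0, 0, 0]
  ]
}}

```text
clock: 5.2
position: [439.6, 150.0, 181.0]
tcp_rot: [3.067, 1.566, -2.852]
wrist_force: [-0.2, -0.2, 0.0]
finger_gap: 51.6
```

Run:
```python
from h import *
s,M=pose()
d=shot('wrist','w3.png')
for c,r in redrects(d)[0]: print(c.mean(0),r)
for x in manip.pinpoint('comb_0',d): print(x['confidence'],x['at'],at_z(d,x['at'],0))
print('tcp proj',proj(d,s['position']+M[:,0]*54),proj(d,[*s['position'][:2],4]))
cv2.imwrite('pics/w3c.png',cv2.resize(d['image'],None,fx=1.5,fy=1.5))
```

```text
t 5.20 pos [439.6 150.  181. ] tip [439.3 149.9 127. ] gap 51.6 F [-0.2 -0.2  0. ] xax [-0. -0. -1.] zax [ 0.9  0.4 -0. ] yaw 20.9 q6 1.54
[[198. 331.]] ((440.25518798828125, -1.18206787109375), (46.095428466796875, 32.18820571899414), 77.36567687988281)
[[237.7 189.7]] ((431.03277587890625, 146.644287109375), (29.851335525512695, 84.38819885253906), 22.2362060546875)
0.7 [186.5, 345.4] [435.8 -19.9   0. ]
0.68 [240.0, 188.0] [429.  148.4   0. ]
tcp proj [252.5 271.5] [252.6 192.1]
```

View pics/w3c.png

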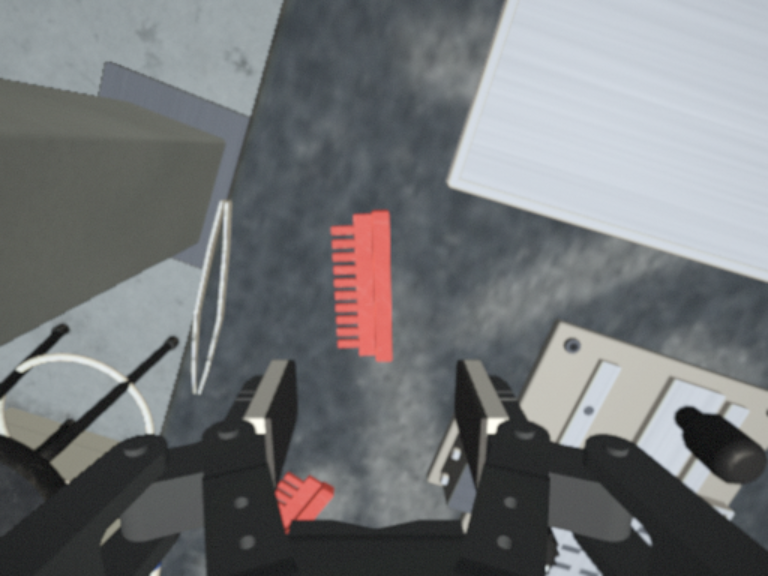

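Emit:
{"method": "arm_command", "body": {
  "gripper": [110, 110, 110, 255, 255, 255],
  "translation": [
    [0.1, 0, -5],
    [0, 0, -4],
    [0, 0, -1.4],
    [0, 0, 0],
    [0, 0, 0],
    [0, 0, 0]
  ],
  "rot": [
    [0, 0, 1.3],
    [0, 0, 0],
    [0, 0, 0],
    [0, 0, 0],
    [0, 0, 0],
    [0, 0, 0]
  ],
  "squeeze": 50
}}

```text
clock: 6.05
position: [443.0, 150.1, 81.4]
tcp_rot: [-0.073, 1.568, 0.313]
wrist_force: [0.1, 0.9, -1.5]
finger_gap: 0.2
```

Run:
```python
from h import *
s,M=pose()
d=shot('wrist','w4.png')
```

```text
t 6.05 pos [443.  150.1  81.4] tip [443.1 150.1  27.4] gap 0.2 F [ 0.1  0.9 -1.5] xax [ 0.  0. -1.] zax [0.9 0.4 0. ] yaw 22.1 q6 1.51
```

View pics/w4.png

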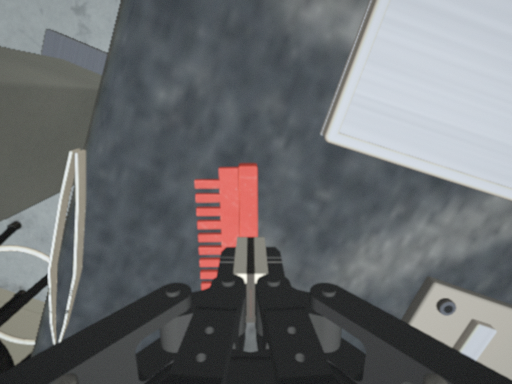

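Emit:
{"method": "arm_command", "body": {
  "gripper": [170, 170, 170, 255, 255, 255],
  "translation": [
    [0, 0, 0],
    [0, 0, 0],
    [0, 0, -0.5],
    [0, 0, 0],
    [0, 0, 0],
    [0, 0, 0]
  ],
  "rot": [
    [0, 0, 0],
    [0, 0, 0],
    [0, 0, 0],
    [0, 0, 0],
    [0, 0, 0],
    [0, 0, 0]
  ],
  "squeeze": 50
}}

```text
clock: 6.85
position: [441.8, 149.8, 75.5]
tcp_rot: [-0.089, 1.57, 0.297]
wrist_force: [-0.4, -0.2, -0.9]
finger_gap: -0.5
```

Run:
```python
from h import *
s,M=pose()
d=shot('wrist','w5.png')
```

```text
t 6.85 pos [441.8 149.8  75.5] tip [441.8 149.8  21.5] gap -0.5 F [-0.4 -0.2 -0.9] xax [ 0.  0. -1.] zax [0.9 0.4 0. ] yaw 22.1 q6 1.51
```

View pics/w5.png

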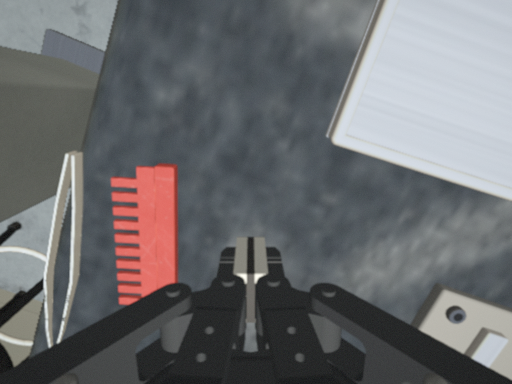

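Emit:
{"method": "arm_command", "body": {
  "gripper": [255, 110, 110],
  "translation": [
    [0, 0, 5],
    [-1.5, -0.5, 4],
    [-1.5, -0.5, 0]
  ],
  "rot": [
    [0, 0, 0],
    [0, 0, 0],
    [0, 0, 0]
  ]
}}

```text
clock: 7.28
position: [412.8, 140.2, 166.8]
tcp_rot: [-0.064, 1.567, 0.322]
wrist_force: [0.5, -0.5, -0.7]
finger_gap: 35.7
```

Run:
```python
from h import *
s,M=pose()
d=shot('wrist','w6.png')
for c,r in redrects(d)[0]: print(c.mean(0),r)
print('tcp proj',proj(d,s['position']+M[:,0]*54),proj(d,[*s['position'][:2],8]))
```

```text
t 7.28 pos [412.8 140.2 166.8] tip [413.  140.2 112.8] gap 35.7 F [ 0.5 -0.5 -0.7] xax [ 0.  0. -1.] zax [0.9 0.4 0. ] yaw 22.1 q6 1.51
[[222.9 336.8]] ((439.7244567871094, 9.293150901794434), (38.90611267089844, 24.081640243530273), 14.627891540527344)
[[217.5 193.5]] ((390.8003845214844, 132.159423828125), (29.766094207763672, 85.3094253540039), 18.297290802001953)
tcp proj [252.6 271.6] [250.9 198.8]
```

View pics/w6.png

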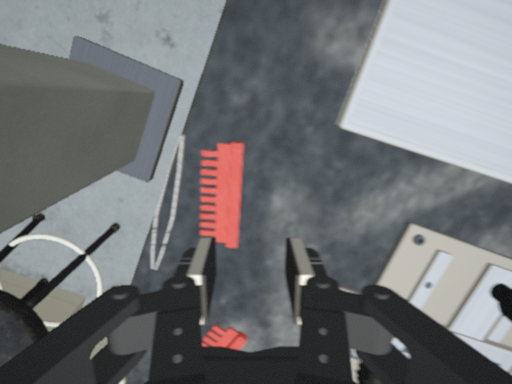

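Emit:
{"method": "arm_command", "body": {
  "gripper": [130, 130, 130, 130],
  "translation": [
    [-0.6, -0.2, -4],
    [-0.6, -0.2, -3],
    [0, 0, -1],
    [0, 0, 0]
  ],
  "rot": [
    [0, 0, -1.8],
    [0, 0, -1.8],
    [0, 0, 0],
    [0, 0, 0]
  ]
}}

```text
clock: 7.82
position: [399.4, 135.7, 83.9]
tcp_rot: [-3.141, 1.568, -2.818]
wrist_force: [-0.1, -0.4, 0.8]
finger_gap: 41.4
```

Run:
```python
from h import *
s,M=pose()
d=shot('wrist','w7.png')
```

```text
t 7.83 pos [399.4 135.7  83.9] tip [399.3 135.6  29.9] gap 41.4 F [-0.1 -0.4  0.8] xax [-0. -0. -1.] zax [ 0.9  0.3 -0. ] yaw 18.5 q6 1.57
```

View pics/w7.png

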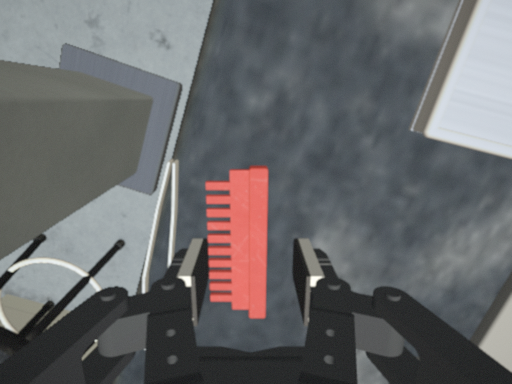

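Emit:
{"method": "arm_command", "body": {
  "gripper": [130, 130, 255, 255, 255],
  "translation": [
    [0.35, 0.1, -0.35],
    [0, 0, -0.35],
    [0, 0, 0],
    [0, 0, 0],
    [0, 0, 0]
  ],
  "rot": [
    [0, 0, 0],
    [0, 0, 0],
    [0, 0, 0],
    [0, 0, 0],
    [0, 0, 0]
  ]
}}

```text
clock: 8.5
position: [403.6, 136.9, 78.2]
tcp_rot: [-0.022, 1.57, 0.301]
wrist_force: [-0.5, -0.3, 1.8]
finger_gap: 6.5
```

Run:
```python
from h import *
s,M=pose()
d=shot('wrist','w8.png')
```

```text
t 8.50 pos [403.6 136.9  78.2] tip [403.6 136.9  24.2] gap 6.5 F [-0.5 -0.3  1.8] xax [ 0.  0. -1.] zax [0.9 0.3 0. ] yaw 18.5 q6 1.57
```

View pics/w8.png

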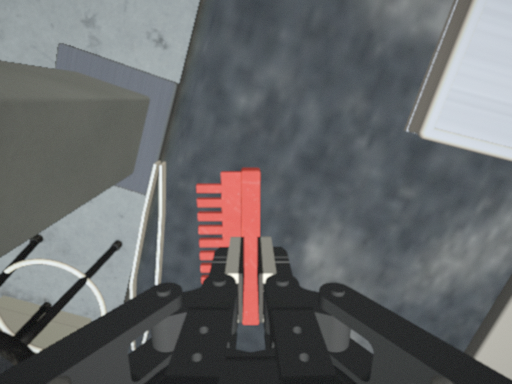

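Emit:
{"method": "arm_command", "body": {
  "gripper": [190, 190, 255, 255, 255],
  "translation": [
    [0, 0, 0],
    [0, 0, -0.25],
    [0, 0, 0],
    [0, 0, 0],
    [0, 0, 0]
  ],
  "rot": [
    [0, 0, 0],
    [0, 0, 0],
    [0, 0, 0],
    [0, 0, 0],
    [0, 0, 0]
  ],
  "squeeze": 40
}}

```text
clock: 9.18
position: [403.6, 136.9, 76.1]
tcp_rot: [-0.034, 1.57, 0.289]
wrist_force: [-2.9, -1.7, 10.4]
finger_gap: 7.4
```

Run:
```python
from h import *
s,M=pose()
d=shot('wrist','w9.png')
```

```text
t 9.18 pos [403.6 136.9  76.1] tip [403.6 136.9  22.1] gap 7.4 F [-2.9 -1.7 10.4] xax [ 0.  0. -1.] zax [0.9 0.3 0. ] yaw 18.5 q6 1.57
```

View pics/w9.png

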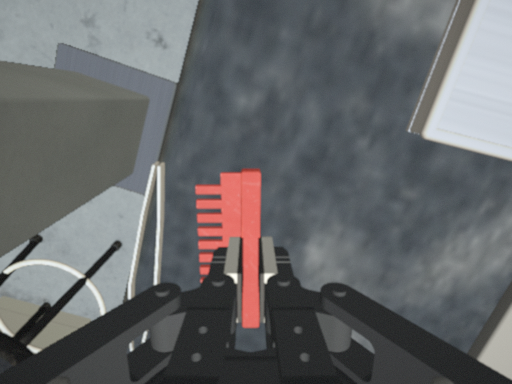

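Emit:
{"method": "arm_command", "body": {
  "gripper": [255, 255, 255, 255],
  "translation": [
    [0, 0, 1],
    [0, 0, 4],
    [0, 0, 5],
    [0, 0, 0]
  ],
  "rot": [
    [0, 0, 0],
    [0, 0, 0],
    [0, 0, 0],
    [0, 0, 0]
  ]
}}

```text
clock: 9.72
position: [405.5, 137.5, 179.2]
tcp_rot: [0.007, 1.564, 0.33]
wrist_force: [0.3, 1.1, -0.6]
finger_gap: 7.4
```

Run:
```python
from h import *
s,M=pose()
d=shot('wrist','w10.png')
```

```text
t 9.72 pos [405.5 137.5 179.2] tip [405.8 137.7 125.2] gap 7.4 F [ 0.3  1.1 -0.6] xax [ 0.  0. -1.] zax [0.9 0.3 0. ] yaw 18.5 q6 1.57
```

View pics/w10.png

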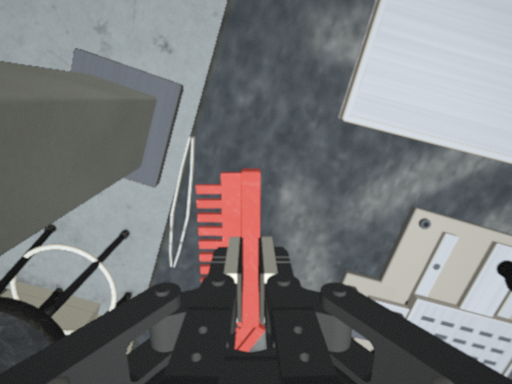

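Emit:
{"method": "arm_command", "body": {
  "gripper": [255, 255, 255, 255, 255, 255, 255, 255, 255],
  "translation": [
    [2.6, -1, 0],
    [2.6, -1, 0],
    [2.6, -1, 0],
    [2.6, -1, 0],
    [2.6, -1, 0],
    [2.6, -1, 0],
    [2.6, -1, 0],
    [2.6, -1, 0],
    [0, 0, 0]
  ],
  "rot": [
    [0, 0, 9],
    [0, 0, 9],
    [0, 0, 9],
    [0, 0, 9],
    [0, 0, 9],
    [0, 0, 9],
    [0, 0, 9],
    [0, 0, 9.5],
    [0, 0, 0]
  ]
}}

```text
clock: 10.9
position: [612.0, 56.1, 173.0]
tcp_rot: [1.673, 1.568, -3.023]
wrist_force: [-0.3, -0.4, -0.1]
finger_gap: 7.2
```

Run:
```python
from h import *
s,M=pose()
d=shot('wrist','w11.png')
for nm,z in (('sled_deck',28),('sled_handle',60),('plunger_knob',67)):
    for x in manip.pinpoint(nm,d): print(nm,x['confidence'],x['at'],at_z(d,x['at'],z))
cv2.imwrite('pics/w11c.png',cv2.resize(d['image'],None,fx=1.5,fy=1.5))
```

```text
t 10.90 pos [612.   56.1 173. ] tip [611.9  56.1 119. ] gap 7.2 F [-0.3 -0.4 -0.1] xax [-0. -0. -1.] zax [-0.  1. -0.] yaw 90.9 q6 0.08
sled_deck 0.8 [188.2, 212.9] [617.    9.9  28. ]
sled_handle 0.8 [400.6, 228.7] [613.4 149.1  60. ]
plunger_knob 0.59 [283.4, 106.4] [540.6  71.5  67. ]
```

View pics/w11c.png

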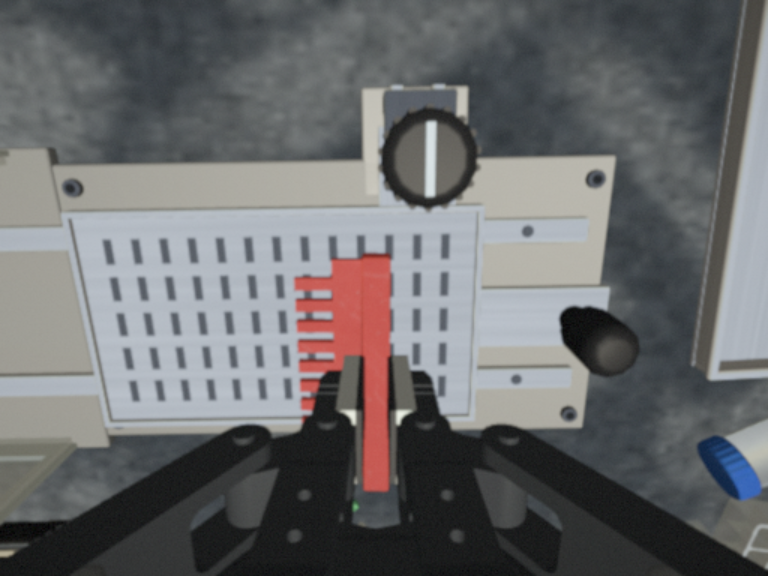

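Run:
```python
from h import *
d=shot('wrist')
f=lambda x,y,z:at_z(d,(x/1.5,y/1.5),z)
P=[f(*p,31) for p in((62,213),(482,206),(475,423),(105,430))];print(P,np.mean(P,0))
print('knob',f(430,158,77), 'line',f(432,122,78),f(430,195,78))
print('handle top',f(605,348,74))
```

```text
[array([565.9, -85.4,  31. ]), array([559.5, 102.7,  31. ]), array([670.3, 108.2,  31. ]), array([677.5, -82.9,  31. ])] [618.3  10.6  31. ]
knob [538.3  73.2  77. ] line [526.8  73.2  78. ] [550.6  73.7  78. ]
handle top [608.7 145.5  74. ]
```

Emit:
{"method": "arm_command", "body": {
  "gripper": [255, 255, 255, 255],
  "translation": [
    [0.3, 0, -3],
    [0, 0, -3],
    [0, 0, -0.5],
    [0, 0, 0]
  ],
  "rot": [
    [0, 0, 1],
    [0, 0, 0],
    [0, 0, 0],
    [0, 0, 0]
  ]
}}

```text
clock: 11.65
position: [614.2, 57.1, 111.0]
tcp_rot: [-0.886, 1.571, 0.72]
wrist_force: [-1.0, 0.6, 0.2]
finger_gap: 7.0
```

Emit:
{"method": "arm_command", "body": {
  "gripper": [255, 255, 255],
  "translation": [
    [0, 0, -0.4],
    [0, 0, -0.25],
    [0, 0, 0]
  ],
  "rot": [
    [0, 0, 0],
    [0, 0, 0],
    [0, 0, 0]
  ]
}}

```text
clock: 12.02
position: [614.8, 56.9, 104.5]
tcp_rot: [-1.473, 1.57, 0.133]
wrist_force: [0.1, 1.1, 1.5]
finger_gap: 7.0
```

Emit:
{"method": "arm_command", "body": {
  "gripper": [200, 190, 190, 190, 190],
  "translation": [
    [0, 0, 0],
    [0, 0, 0],
    [0, 0, 2],
    [0, 0, 6],
    [0, 0, 1]
  ],
  "rot": [
    [0, 0, 0],
    [0, 0, 0],
    [0, 0, 0],
    [0, 0, 0],
    [0, 0, 0]
  ]
}}

```text
clock: 12.65
position: [616.2, 57.0, 198.5]
tcp_rot: [-1.52, 1.564, 0.086]
wrist_force: [0.7, -0.3, 0.2]
finger_gap: 21.8
```

Run:
```python
from h import *
s,M=pose()
d=shot('wrist','w12.png')
for c,r in redrects(d,32)[0]: print(c.mean(0),r)
t=shot('top','t12.png')
for c,r in redrects(t,4)[0]: print(c.mean(0),r)
```

```text
t 12.65 pos [616.2  57.  198.5] tip [616.5  57.  144.5] gap 21.8 F [ 0.7 -0.3  0.2] xax [ 0.  0. -1.] zax [-0.  1.  0.] yaw 92.0 q6 0.06
[[  7.8 357.9]] ((783.9967651367188, -166.2109832763672), (10.732864379882812, 27.294483184814453), 78.95207977294922)
[[232.3 190.3]] ((613.7940063476562, 45.02077102661133), (82.66012573242188, 28.81171226501465), 2.2773873805999756)
[[345.1 116.3]] ((799.9676513671875, -191.21054077148438), (24.946361541748047, 75.42461395263672), 17.48029899597168)
[[197.3  67.8]] ((969.1805419921875, 319.3861389160156), (95.60340881347656, 31.613391876220703), 30.797748565673828)
```

View pics/w12.png

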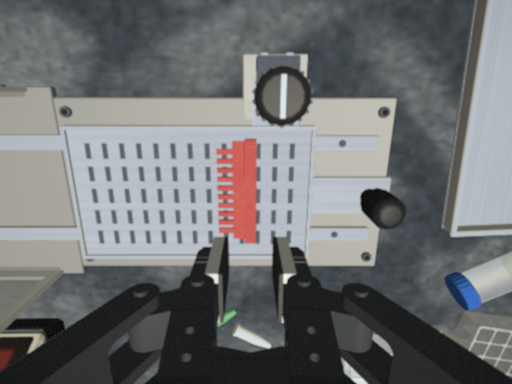

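View pics/t12.png

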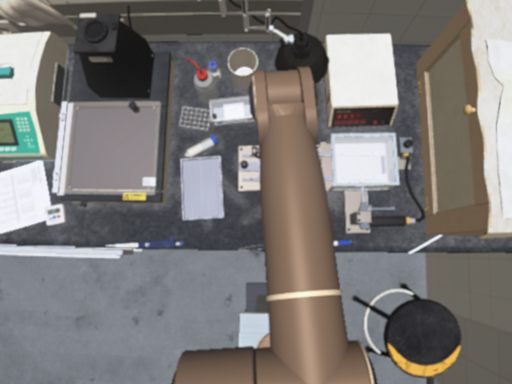

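Emit:
{"method": "arm_command", "body": {
  "gripper": [150, 130, 130, 130, 130, 130, 130, 130, 130, 130],
  "translation": [
    [-1.7, -0.8, 0],
    [-1.7, -0.8, 0],
    [-1.7, -0.8, 0],
    [-1.7, -0.8, 0],
    [-1.7, -0.8, 0],
    [-1.7, -0.8, 0],
    [-1.7, -0.8, 0],
    [-1.7, -0.8, -1],
    [-1.7, -0.8, -1],
    [-1.7, -0.8, -1]
  ],
  "rot": [
    [0, 0, -10.6],
    [0, 0, -10.6],
    [0, 0, -10.6],
    [0, 0, -10.6],
    [0, 0, -10.6],
    [0, 0, -10.6],
    [0, 0, -10.6],
    [0, 0, -10.6],
    [0, 0, -10.6],
    [0, 0, -10.6]
  ]
}}

```text
clock: 14.0
position: [442.8, -23.3, 161.7]
tcp_rot: [-2.949, 1.568, 3.084]
wrist_force: [0.1, 0.7, 1.2]
finger_gap: 41.8
```

Run:
```python
from h import *
s,M=pose()
d=shot('wrist','w13.png')
for c,r in redrects(d)[0]: print(c.mean(0),r)
```

```text
t 14.00 pos [442.8 -23.3 161.7] tip [442.7 -23.3 107.7] gap 41.8 F [0.1 0.7 1.2] xax [-0.  0. -1.] zax [ 1.  -0.2 -0. ] yaw -14.3 q6 1.77
[[234.1 193.3]] ((434.0277099609375, -20.412029266357422), (83.5211410522461, 28.71210479736328), 74.04790496826172)
[[473.5  48.9]] ((609.3837280273438, 41.60258102416992), (30.808914184570312, 48.51223373413086), 88.82930755615234)
```

View pics/w13.png

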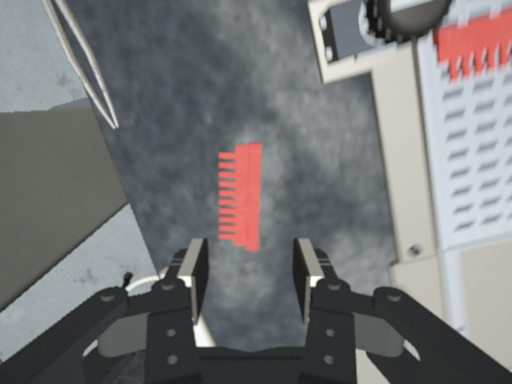

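Emit:
{"method": "arm_command", "body": {
  "gripper": [150, 150, 150, 150, 150],
  "translation": [
    [0.1, 0, -4],
    [0, 0, -3],
    [0, 0, -0.5],
    [0, 0, 0],
    [0, 0, 0]
  ],
  "rot": [
    [0, 0, -1.7],
    [0, 0, 0],
    [0, 0, 0],
    [0, 0, 0],
    [0, 0, 0]
  ]
}}

```text
clock: 14.68
position: [446.3, -23.1, 89.9]
tcp_rot: [0.248, 1.569, -0.026]
wrist_force: [-0.1, -0.0, -0.1]
finger_gap: 35.3
```

Run:
```python
from h import *
s,M=pose()
d=shot('wrist','w14.png')
```

```text
t 14.68 pos [446.3 -23.1  89.9] tip [446.4 -23.1  35.9] gap 35.3 F [-0.1 -0.  -0.1] xax [ 0. -0. -1.] zax [ 1.  -0.3  0. ] yaw -15.7 q6 1.79
```

View pics/w14.png

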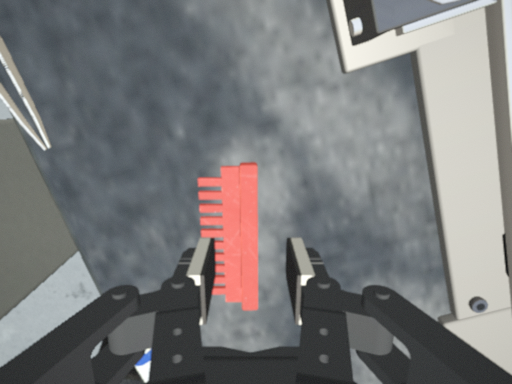

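Emit:
{"method": "arm_command", "body": {
  "gripper": [160, 170, 170, 255, 255, 255],
  "translation": [
    [0, 0, -0.8],
    [0, 0, -0.6],
    [0, 0, 0],
    [0, 0, 0],
    [0, 0, 0],
    [0, 0, 0]
  ],
  "rot": [
    [0, 0, 0],
    [0, 0, 0],
    [0, 0, 0],
    [0, 0, 0],
    [0, 0, 0],
    [0, 0, 0]
  ]
}}

```text
clock: 15.48
position: [445.8, -23.1, 76.1]
tcp_rot: [0.41, 1.569, 0.136]
wrist_force: [-3.6, 0.1, 15.1]
finger_gap: 7.2
```

Emit:
{"method": "arm_command", "body": {
  "gripper": [255, 255, 255, 255, 255, 255, 255, 255, 255, 255],
  "translation": [
    [0, 0, 1],
    [0, 0, 4.5],
    [0, 0, 4.5],
    [2.2, 0, 0],
    [2.2, 0, 0],
    [2.2, 0.2, 0],
    [2.2, 0.2, 0],
    [2.2, 0.2, 0],
    [2.2, 0.2, 0],
    [2.2, 0.1, 0]
  ],
  "rot": [
    [0, 0, 0],
    [0, 0, 5],
    [0, 0, 10],
    [0, 0, 10.6],
    [0, 0, 10.6],
    [0, 0, 10.6],
    [0, 0, 10.6],
    [0, 0, 10.6],
    [0, 0, 10.6],
    [0, 0, 10.6]
  ]
}}

```text
clock: 16.73
position: [600.0, -14.1, 174.6]
tcp_rot: [1.865, 1.57, -3.129]
wrist_force: [0.6, -0.7, -1.1]
finger_gap: 7.0
```

Run:
```python
from h import *
s,M=pose()
```

```text
t 16.73 pos [600.  -14.1 174.6] tip [600.  -14.1 120.6] gap 7.0 F [ 0.6 -0.7 -1.1] xax [-0. -0. -1.] zax [ 0.3  1.  -0. ] yaw 73.9 q6 0.26
```

Emit:
{"method": "arm_command", "body": {
  "gripper": [255, 255, 255, 255],
  "translation": [
    [1, 0, 0],
    [0.7, 0, 0],
    [0, 0, -3],
    [0, 0, 0]
  ],
  "rot": [
    [0, 0, 9],
    [0, 0, 9],
    [0, 0, 0],
    [0, 0, 0]
  ]
}}

```text
clock: 17.23
position: [615.0, -14.1, 142.4]
tcp_rot: [1.525, 1.566, 3.122]
wrist_force: [-0.0, 0.1, -1.7]
finger_gap: 7.0
```

Run:
```python
from h import *
s,M=pose()
d=shot('wrist','w15.png')
```

```text
t 17.23 pos [615.  -14.1 142.4] tip [614.7 -14.1  88.4] gap 7.0 F [-0.   0.1 -1.7] xax [-0.  0. -1.] zax [-0.  1.  0.] yaw 91.5 q6 -0.05
```

View pics/w15.png

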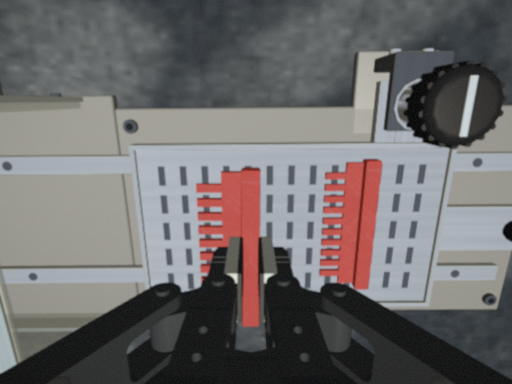

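Lower to ~104.5, check, release.

Emit:
{"method": "arm_command", "body": {
  "gripper": [255, 255, 255, 255],
  "translation": [
    [0.2, 0, -2],
    [0, 0, -1],
    [0, 0, -0.5],
    [0, 0, 0]
  ],
  "rot": [
    [0, 0, 0.5],
    [0, 0, 0],
    [0, 0, 0],
    [0, 0, 0]
  ]
}}

```text
clock: 17.77
position: [618.4, -14.2, 110.1]
tcp_rot: [1.693, 1.571, -2.985]
wrist_force: [0.6, -0.6, -0.1]
finger_gap: 7.1
```

Emit:
{"method": "arm_command", "body": {
  "gripper": [255, 255, 200, 190, 190, 190],
  "translation": [
    [0, 0, -0.55],
    [0, 0, 0],
    [0, 0, 0],
    [0, 0, 0],
    [0, 0, 2],
    [0, 0, 6]
  ],
  "rot": [
    [0, 0, 0],
    [0, 0, 0],
    [0, 0, 0],
    [0, 0, 0],
    [0, 0, 0],
    [0, 0, 0]
  ]
}}

```text
clock: 18.52
position: [616.5, -14.1, 181.7]
tcp_rot: [1.517, 1.563, 3.123]
wrist_force: [1.7, 0.4, 0.6]
finger_gap: 21.8
```

Run:
```python
from h import *
s,M=pose()
d=shot('wrist','w16.png')
for c,r in redrects(d,32)[0]: print(c.mean(0),r)
for nm,z in (('sled_deck',28),('sled_handle',60),('plunger_knob',67)):
    for x in manip.pinpoint(nm,d): print(nm,x['confidence'],x['at'],at_z(d,x['at'],z))
```

```text
t 18.52 pos [616.5 -14.1 181.7] tip [616.1 -14.1 127.7] gap 21.8 F [1.7 0.4 0.6] xax [-0.  0. -1.] zax [-0.  1.  0.] yaw 92.0 q6 -0.06
[[230.7 203.6]] ((617.8218383789062, -26.44931411743164), (83.23949432373047, 29.39807891845703), 2.266430616378784)
[[330.  203.8]] ((614.910400390625, 46.17401123046875), (83.88719940185547, 30.309226989746094), 2.287924289703369)
sled_deck 0.6 [287.7, 207.3] [617.8  12.9  28. ]
sled_handle 0.71 [503.2, 219.9] [610.6 148.7  60. ]
plunger_knob 0.94 [409.7, 102.6] [540.   71.7  67. ]
```

View pics/w16.png

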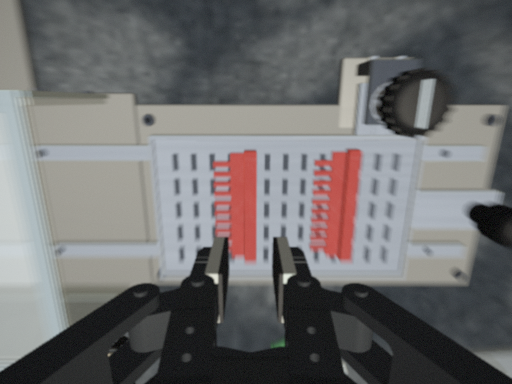

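Emit:
{"method": "arm_command", "body": {
  "gripper": [150, 100, 100, 100, 100, 100, 100, 100, 100, 100],
  "translation": [
    [-0.8, 0.9, 0],
    [-0.8, 0.9, 0],
    [-0.8, 0.9, 0],
    [-0.8, 0.9, 0],
    [-0.9, 0.9, 0],
    [-0.9, 1, 0],
    [-0.9, 1, 0],
    [-0.9, 1, 0],
    [-0.9, 1, 0],
    [0, 0, 0]
  ],
  "rot": [
    [0, 0, -10],
    [0, 0, -10],
    [0, 0, -10],
    [0, 0, -10],
    [0, 0, -10],
    [0, 0, -10],
    [0, 0, -10],
    [0, 0, -10],
    [0, 0, -10],
    [0, 0, 0]
  ]
}}

```text
clock: 19.98
position: [540.4, 71.2, 183.1]
tcp_rot: [-3.04, 1.568, -3.002]
wrist_force: [0.9, 0.8, -0.3]
finger_gap: 52.2
```

Run:
```python
from h import *
s,M=pose()
d=shot('wrist','w17.png')
for nm,z in (('plunger_knob',67),):
    for x in manip.pinpoint(nm,d): print(nm,x['confidence'],x['at'],at_z(d,x['at'],z))
print(proj(d,[*s['position'][:2],77.5]))
```

```text
t 19.98 pos [540.4  71.2 183.1] tip [540.3  71.2 129.1] gap 52.2 F [ 0.9  0.8 -0.3] xax [-0. -0. -1.] zax [ 1.  0. -0.] yaw 2.2 q6 1.66
plunger_knob 0.58 [251.2, 216.5] [540.  73.  67.]
plunger_knob 0.26 [383.4, 94.5] [611.2 149.   67. ]
[251.7 225.6]
```

View pics/w17.png

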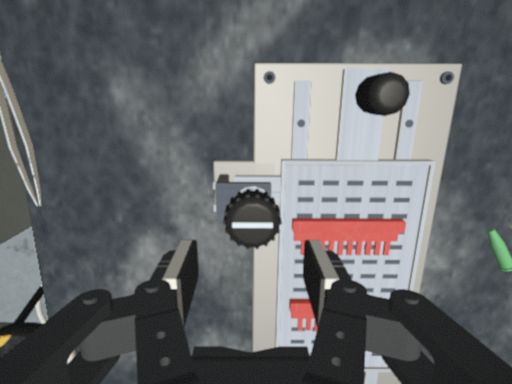

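Emit:
{"method": "arm_command", "body": {
  "gripper": [100, 100, 100, 100],
  "translation": [
    [0, 0.1, -3],
    [0, 0, -2],
    [0, 0, -1],
    [0, 0, 0]
  ],
  "rot": [
    [0, 0, 0],
    [0, 0, 0],
    [0, 0, 0],
    [0, 0, 0]
  ]
}}

```text
clock: 20.58
position: [541.3, 71.5, 123.7]
tcp_rot: [-3.025, 1.569, -2.989]
wrist_force: [0.2, -0.1, -0.5]
finger_gap: 52.0
```

Run:
```python
from h import *
s,M=pose()
d=shot('wrist','w18.png')
```

```text
t 20.57 pos [541.3  71.5 123.7] tip [541.2  71.5  69.7] gap 52.0 F [ 0.2 -0.1 -0.5] xax [-0. -0. -1.] zax [ 1.  0. -0.] yaw 2.0 q6 1.67
```

View pics/w18.png

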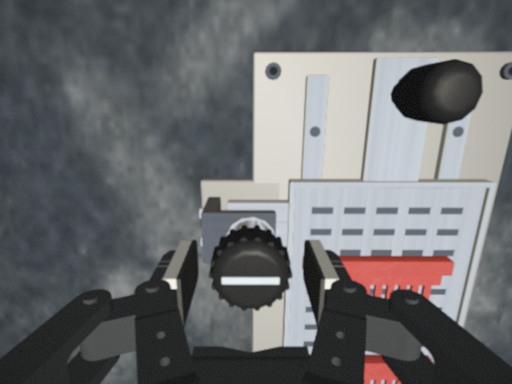

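Emit:
{"method": "arm_command", "body": {
  "gripper": [100, 255, 255, 255, 255],
  "translation": [
    [0, 0.05, -0.3],
    [0, 0, 0],
    [0, 0, 0],
    [0, 0, 0],
    [0, 0, 0]
  ],
  "rot": [
    [0, 0, 0],
    [0, 0, 0],
    [0, 0, 0],
    [0, 0, 0],
    [0, 0, 0]
  ],
  "squeeze": 70
}}

```text
clock: 21.25
position: [541.3, 72.4, 122.2]
tcp_rot: [0.263, 1.57, 0.298]
wrist_force: [-2.4, 0.4, 5.7]
finger_gap: 31.4
```

Emit:
{"method": "arm_command", "body": {
  "gripper": [255, 255, 255, 255],
  "translation": [
    [0, 0, 0.5],
    [0, 0, 0.5],
    [0, 0, 0.45],
    [0, 0, 0]
  ],
  "rot": [
    [0, 0, 0],
    [0, 0, 0],
    [0, 0, 0],
    [0, 0, 0]
  ]
}}

```text
clock: 21.75
position: [541.2, 72.4, 135.4]
tcp_rot: [-3.083, 1.57, -3.048]
wrist_force: [2.1, 0.9, -13.3]
finger_gap: 31.3
```

Emit:
{"method": "arm_command", "body": {
  "gripper": [255, 255, 255, 255, 255, 255, 255, 255],
  "translation": [
    [0, 0, 0.1],
    [0, 0, 0],
    [0, 0, 0],
    [0, 0, 0],
    [0, 0, 0],
    [0, 0, 0],
    [0, 0, 0],
    [0, 0, 0]
  ],
  "rot": [
    [0, 0, 9],
    [0, 0, 9],
    [0, 0, 9],
    [0, 0, 9],
    [0, 0, 9],
    [0, 0, 9],
    [0, 0, 9],
    [0, 0, 0]
  ]
}}

```text
clock: 22.75
position: [541.6, 72.8, 136.4]
tcp_rot: [0.575, 1.569, 1.709]
wrist_force: [4.8, 2.4, -14.1]
finger_gap: 31.3
```

Run:
```python
from h import *
s,M=pose();print(s['torque'])
d=shot('wrist','w19.png')
```

```text
t 22.75 pos [541.6  72.8 136.4] tip [541.6  72.9  82.4] gap 31.3 F [  4.8   2.4 -14.1] xax [-0.  0. -1.] zax [0.4 0.9 0. ] yaw 64.9 q6 0.57
[ 0.8 -1.   0. ]
```

View pics/w19.png

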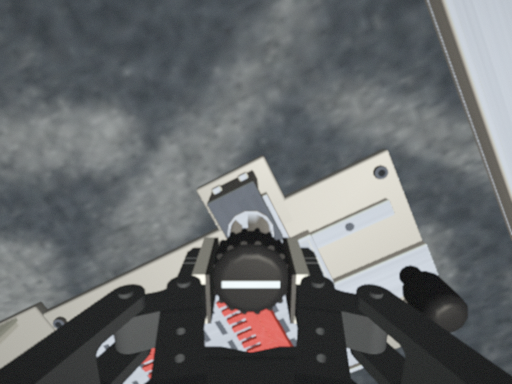

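Emit:
{"method": "arm_command", "body": {
  "gripper": [255, 255, 255],
  "translation": [
    [0, 0, -0.3],
    [0, 0, -0.25],
    [0, 0, 0]
  ],
  "rot": [
    [0, 0, 0],
    [0, 0, 0],
    [0, 0, 0]
  ]
}}

```text
clock: 23.18
position: [541.7, 72.8, 131.8]
tcp_rot: [-0.118, 1.569, 1.015]
wrist_force: [2.3, 4.0, -8.5]
finger_gap: 31.6
```

Emit:
{"method": "arm_command", "body": {
  "gripper": [255, 255, 150, 100, 100, 100],
  "translation": [
    [0, 0, -0.15],
    [0, 0, 0],
    [0, 0, 0],
    [0, 0, 0],
    [0, 0, 3],
    [0, 0, 3]
  ],
  "rot": [
    [0, 0, 0],
    [0, 0, 0],
    [0, 0, 0],
    [0, 0, 0],
    [0, 0, 0],
    [0, 0, 0]
  ]
}}

```text
clock: 23.92
position: [541.0, 71.7, 190.1]
tcp_rot: [2.824, 1.569, -2.325]
wrist_force: [-0.3, 0.1, 0.3]
finger_gap: 51.4
```

Run:
```python
from h import *
s,M=pose()
d=shot('wrist','w20.png')
for nm,z in (('plunger_knob',76),('sled_handle',60)):
    for x in manip.pinpoint(nm,d): print(nm,x['confidence'],x['at'],at_z(d,x['at'],z))
```

```text
t 23.93 pos [541.   71.7 190.1] tip [541.   71.6 136.1] gap 51.4 F [-0.3  0.1  0.3] xax [-0. -0. -1.] zax [ 0.4  0.9 -0. ] yaw 65.0 q6 0.57
plunger_knob 0.81 [249.4, 219.8] [538.5  70.5  76. ]
sled_handle 0.7 [396.6, 256.5] [613.1 149.9  60. ]
```

View pics/w20.png

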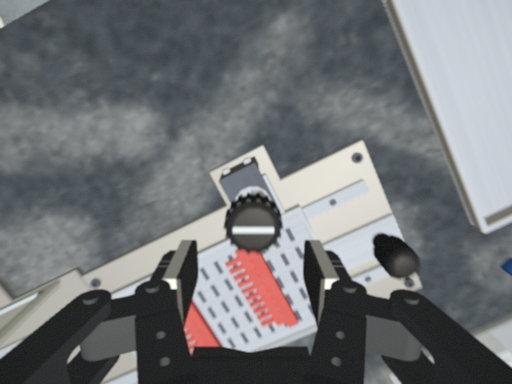

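Emit:
{"method": "arm_command", "body": {
  "gripper": [100, 100, 100, 100],
  "translation": [
    [2.4, 2.6, 0],
    [2.4, 2.6, 0],
    [2.3, 2.5, 0],
    [0, 0, -1]
  ],
  "rot": [
    [0, 0, 9],
    [0, 0, 9],
    [0, 0, 9],
    [0, 0, 0]
  ]
}}

```text
clock: 24.58
position: [613.5, 150.5, 178.4]
tcp_rot: [2.732, 1.57, -1.944]
wrist_force: [0.3, -0.1, 0.1]
finger_gap: 52.1
```

Run:
```python
from h import *
s,M=pose()
d=shot('wrist','w21.png')
for nm,z in (('plunger_knob',76),('sled_handle',60)):
    for x in manip.pinpoint(nm,d): print(nm,x['confidence'],x['at'],at_z(d,x['at'],z))
print(proj(d,[*s['position'][:2],74]))
```

```text
t 24.57 pos [613.5 150.5 178.4] tip [613.5 150.5 124.4] gap 52.1 F [ 0.3 -0.1  0.1] xax [-0. -0. -1.] zax [-0.  1. -0.] yaw 92.1 q6 0.20
plunger_knob 0.66 [105.2, 97.7] [541.   70.8  76. ]
sled_handle 0.55 [250.4, 219.6] [612.7 149.2  60. ]
[252.5 229.5]
```

View pics/w21.png

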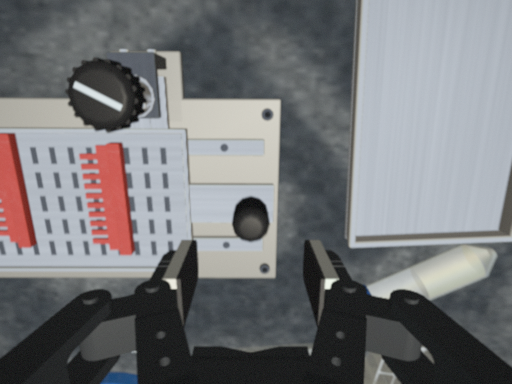

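Emit:
{"method": "arm_command", "body": {
  "gripper": [110, 110, 110, 110],
  "translation": [
    [-0.2, -0.1, -3],
    [0, 0, -2],
    [0, 0, -1.2],
    [0, 0, 0]
  ],
  "rot": [
    [0, 0, 0],
    [0, 0, 0],
    [0, 0, 0],
    [0, 0, 0]
  ]
}}

```text
clock: 25.22
position: [609.7, 147.7, 117.3]
tcp_rot: [1.866, 1.569, -2.813]
wrist_force: [0.9, -0.2, -0.0]
finger_gap: 48.7
```

Run:
```python
from h import *
s,M=pose()
d=shot('wrist','w22.png')
```

```text
t 25.23 pos [609.7 147.7 117.3] tip [609.6 147.7  63.3] gap 48.7 F [ 0.9 -0.2 -0. ] xax [-0. -0. -1.] zax [-0.  1. -0.] yaw 91.9 q6 0.20
```

View pics/w22.png

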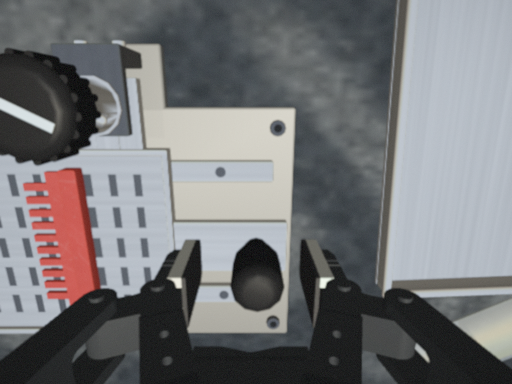

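Emit:
{"method": "arm_command", "body": {
  "gripper": [255, 255, 255, 255],
  "translation": [
    [0, 0.1, -0.1],
    [0, 0, 0],
    [0, 0, 0],
    [0, 0, 0]
  ],
  "rot": [
    [0, 0, 0],
    [0, 0, 0],
    [0, 0, 0],
    [0, 0, 0]
  ],
  "squeeze": 50
}}

```text
clock: 25.78
position: [611.0, 149.7, 118.1]
tcp_rot: [-1.241, 1.569, 0.365]
wrist_force: [-0.1, 0.7, 6.3]
finger_gap: 22.0
```

Run:
```python
from h import *
s,M=pose()
d=shot('wrist','w23.png')
```

```text
t 25.77 pos [611.  149.7 118.1] tip [611.1 149.7  64.1] gap 22.0 F [-0.1  0.7  6.3] xax [ 0.  0. -1.] zax [-0.  1.  0.] yaw 92.0 q6 0.21
```

View pics/w23.png

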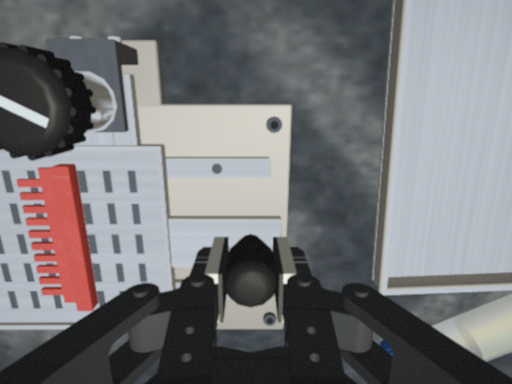

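Emit:
{"method": "arm_command", "body": {
  "gripper": [255, 255, 255, 255, 255, 255, 255, 255],
  "translation": [
    [0, -0.5, 0],
    [0.05, -1, 0],
    [0.05, -1.5, 0],
    [0.1, -2, 0],
    [0.1, -2, 0],
    [0.1, -2, 0],
    [0.1, -2, 0],
    [0, 0, 0]
  ],
  "rot": [
    [0, 0, 0],
    [0, 0, 0],
    [0, 0, 0],
    [0, 0, 0],
    [0, 0, 0],
    [0, 0, 0],
    [0, 0, 0],
    [0, 0, 0]
  ]
}}

```text
clock: 26.82
position: [614.9, 37.8, 118.0]
tcp_rot: [2.85, 1.57, -1.83]
wrist_force: [-5.0, -1.5, 9.7]
finger_gap: 21.5
```

Run:
```python
from h import *
s,M=pose()
d=shot('wrist','w24.png')
```

```text
t 26.82 pos [614.9  37.8 118. ] tip [614.9  37.7  64. ] gap 21.5 F [-5.  -1.5  9.7] xax [-0. -0. -1.] zax [-0.  1. -0.] yaw 91.9 q6 0.03
```

View pics/w24.png

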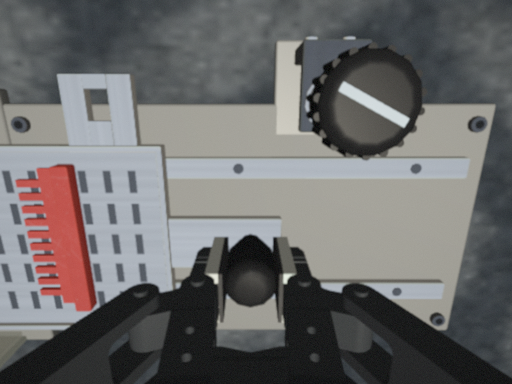

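Emit:
{"method": "arm_command", "body": {
  "gripper": [255, 255, 255, 255, 255, 255, 255],
  "translation": [
    [0, -1, 0],
    [0, -2, 0],
    [0.05, -2, 0],
    [0.1, -2, 0],
    [0.05, -1.3, 0],
    [0, -0.8, 0],
    [0, 0, 0]
  ],
  "rot": [
    [0, 0, 0],
    [0, 0, 0],
    [0, 0, 0],
    [0, 0, 0],
    [0, 0, 0],
    [0, 0, 0],
    [0, 0, 0]
  ]
}}

```text
clock: 27.75
position: [617.7, -49.7, 118.1]
tcp_rot: [-0.276, 1.565, 1.33]
wrist_force: [-1.8, 9.7, 7.3]
finger_gap: 21.8
```

Run:
```python
from h import *
s,M=pose()
d=shot('wrist','w25.png')
```

```text
t 27.75 pos [617.7 -49.7 118.1] tip [617.8 -49.4  64.1] gap 21.8 F [-1.8  9.7  7.3] xax [ 0.  0. -1.] zax [-0.  1.  0.] yaw 92.1 q6 -0.12
```

View pics/w25.png

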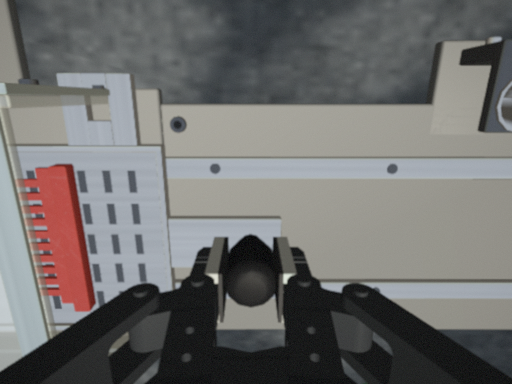

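Emit:
{"method": "arm_command", "body": {
  "gripper": [200, 150, 130, 130, 130],
  "translation": [
    [0, 0, 0],
    [0, 0, 0],
    [0, 0, 3],
    [0, 0, 4],
    [0, 0, 4]
  ],
  "rot": [
    [0, 0, 0],
    [0, 0, 0],
    [0, 0, 0],
    [0, 0, 0],
    [0, 0, 0]
  ]
}}

```text
clock: 28.42
position: [617.2, -52.0, 227.6]
tcp_rot: [2.122, 1.57, -2.556]
wrist_force: [0.9, -0.3, -0.4]
finger_gap: 41.7
```

Emit:
{"method": "arm_command", "body": {
  "gripper": [60, 0, 0, 0, 0, 0, 0, 0, 0, 0],
  "translation": [
    [-1.7, -2.4, 0],
    [-1.7, -2.4, 0],
    [-1.7, -2.4, 0],
    [-1.7, -2.4, 0],
    [-1.7, -2.4, 0],
    [-1.7, -2.4, 0],
    [-1.7, -2.4, 0],
    [-1.7, -2.4, 0],
    [-1.7, -2.4, 0],
    [-1, -1.4, 0]
  ],
  "rot": [
    [0, 0, -9.5],
    [0, 0, -9.5],
    [0, 0, -9.5],
    [0, 0, -9.5],
    [0, 0, -9.5],
    [0, 0, -9.5],
    [0, 0, -9.5],
    [0, 0, -9.5],
    [0, 0, -9.5],
    [0, 0, -4.5]
  ]
}}

```text
clock: 29.68
position: [453.4, -282.9, 226.7]
tcp_rot: [-2.481, 1.57, -2.45]
wrist_force: [0.3, 0.9, 0.9]
finger_gap: 85.3
```

Run:
```python
from h import *
s,M=pose()
d=shot('wrist','w26.png')
for nm in ('trigger_pad','grip_back'):
    for x in manip.pinpoint(nm,d): print(nm,x['confidence'],x['at'],at_z(d,x['at'],85))
t=shot('top','t26.png');sc=shot('scene')
for dd in (t,sc):
  for nm in ('trigger_pad','grip_back'):
    for x in manip.pinpoint(nm,dd): print(nm,x['confidence'],x['at'],at_z(dd,x['at'],85))
```

```text
t 29.68 pos [ 453.4 -282.9  226.7] tip [ 453.4 -282.9  172.7] gap 85.3 F [0.3 0.9 0.9] xax [-0. -0. -1.] zax [ 1.  0. -0.] yaw 1.7 q6 0.98
trigger_pad 0.94 [289.3, 212.3] [ 480.8 -287.    85. ]
grip_back 0.77 [211.0, 211.0] [ 424.8 -287.7   85. ]
trigger_pad 0.49 [384.7, 205.4] [ 486.  -282.8   85. ]
grip_back 0.74 [384.3, 227.1] [ 420.2 -279.6   85. ]
grip_back 0.38 [255.4, 248.4] [352.1 107.2  85. ]
trigger_pad 0.53 [361.1, 150.7] [ 475.7 -289.7   85. ]
grip_back 0.32 [300.9, 154.5] [ 560.4 -117.8   85. ]
```

View pics/w26.png

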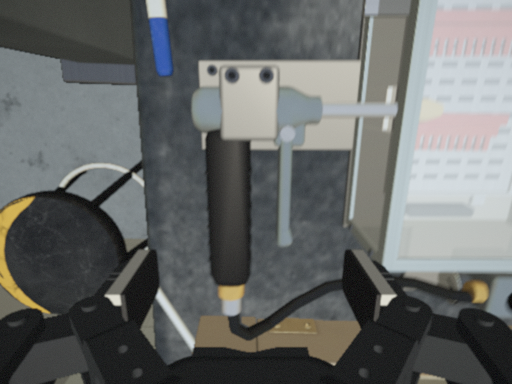

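Run:
```python
from h import *
d=shot('wrist')
for z in(20,60,90): print(z,at_z(d,(335,286),z),at_z(d,(310,300),z),at_z(d,(285,243),z),at_z(d,(234,310),z))
print(at_z(d,(207,212),90),at_z(d,(291,212),93),at_z(d,(287,133),95))
s=manip.observe()
for z in(85,66): print(proj(d,[448,-287,z]))
```

```text
20 [ 543.5 -386.    20. ] [ 519.9 -403.3   20. ] [ 489.9 -340.4   20. ] [ 442.5 -418.3   20. ]
60 [ 530.2 -360.2   60. ] [ 510. -375.   60.] [ 484.4 -321.2   60. ] [ 443.8 -387.8   60. ]
90 [ 520.2 -340.8   90. ] [ 502.6 -353.8   90. ] [ 480.2 -306.8   90. ] [ 444.7 -364.9   90. ]
[ 424.2 -285.1   90. ] [ 482.3 -281.8   93. ] [ 475.5 -228.2   95. ]
[241.3 213.3]
[241.9 204.6]
```

Emit:
{"method": "arm_command", "body": {
  "gripper": [0, 0, 0, 0, 0],
  "translation": [
    [-0.5, -0.25, -3],
    [0, 0, -3],
    [0, 0, -1.5],
    [0, 0, -1],
    [0, 0, 0]
  ],
  "rot": [
    [0, 0, 0.3],
    [0, 0, 0],
    [0, 0, 0],
    [0, 0, 0],
    [0, 0, 0]
  ]
}}

```text
clock: 30.8
position: [449.5, -284.0, 141.8]
tcp_rot: [2.528, 1.57, 2.568]
wrist_force: [0.1, -0.5, -0.5]
finger_gap: 85.4
```

Run:
```python
from h import *
s,M=pose()
d=shot('wrist','w27.png')
```

```text
t 30.80 pos [ 449.5 -284.   141.8] tip [ 449.5 -284.    87.8] gap 85.4 F [ 0.1 -0.5 -0.5] xax [-0.  0. -1.] zax [ 1.  0. -0.] yaw 2.3 q6 0.97
```

View pics/w27.png

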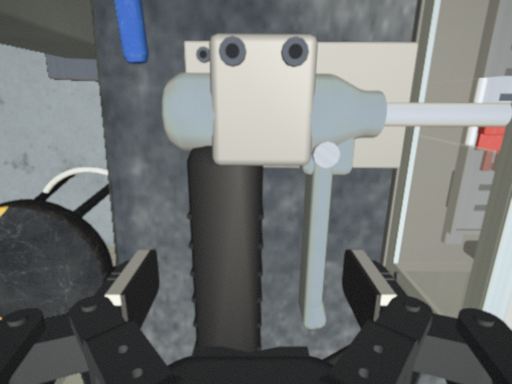

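Emit:
{"method": "arm_command", "body": {
  "gripper": [80, 255, 255, 255, 255],
  "translation": [
    [-0.2, 0, -0.2],
    [-0.2, 0, 0],
    [0, 0, 0],
    [0, 0, 0],
    [0, 0, 0]
  ],
  "rot": [
    [0, 0, 0],
    [0, 0, 0],
    [0, 0, 0],
    [0, 0, 0],
    [0, 0, 0]
  ],
  "squeeze": 35
}}

```text
clock: 31.48
position: [445.5, -284.8, 142.4]
tcp_rot: [-0.932, 1.568, -0.893]
wrist_force: [-4.2, 0.9, 13.1]
finger_gap: 42.3
```

Run:
```python
from h import *
s,M=pose()
d=shot('wrist','w28.png')
```

```text
t 31.48 pos [ 445.5 -284.8  142.4] tip [ 445.6 -285.    88.4] gap 42.3 F [-4.2  0.9 13.1] xax [ 0. -0. -1.] zax [1. 0. 0.] yaw 2.2 q6 0.96
```

View pics/w28.png

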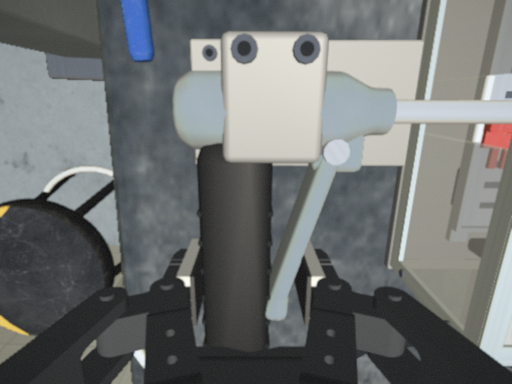

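Emit:
{"method": "arm_command", "body": {
  "gripper": [255, 255, 255, 255, 255, 255, 255, 255, 255, 255],
  "translation": [
    [0, 0, 0],
    [0, 0, 0],
    [0, 0, 0],
    [0, 0, 0],
    [0, 0, 0],
    [0, 0, 0],
    [0, 0, 0],
    [0, 0, 0],
    [0, 0, 0],
    [0, 0, 0]
  ],
  "rot": [
    [0, 0, 0],
    [0, 0, 0],
    [0, 0, 0],
    [0, 0, 0],
    [0, 0, 0],
    [0, 0, 0],
    [0, 0, 0],
    [0, 0, 0],
    [0, 0, 0],
    [0, 0, 0]
  ],
  "squeeze": 45
}}

```text
clock: 32.78
position: [445.5, -284.9, 142.4]
tcp_rot: [-0.962, 1.568, -0.923]
wrist_force: [-4.9, 1.0, 13.8]
finger_gap: 42.1
```

Emit:
{"method": "arm_command", "body": {
  "gripper": [255, 255, 255, 255, 255, 255, 255, 255],
  "translation": [
    [0, 0, 0],
    [0, 0, 0],
    [0, 0, 0],
    [0, 0, 0],
    [0, 0, 0],
    [0, 0, 0],
    [0, 0, 0],
    [0, 0, 0]
  ],
  "rot": [
    [0, 0, 0],
    [0, 0, 0],
    [0, 0, 0],
    [0, 0, 0],
    [0, 0, 0],
    [0, 0, 0],
    [0, 0, 0],
    [0, 0, 0]
  ]
}}

```text
clock: 33.78
position: [445.4, -284.9, 142.4]
tcp_rot: [-0.958, 1.568, -0.919]
wrist_force: [-4.8, 1.8, 13.2]
finger_gap: 42.2
```

Run:
```python
from h import *
s,M=pose()
d=shot('wrist','w29.png')
```

```text
t 33.77 pos [ 445.4 -284.9  142.4] tip [ 445.5 -285.    88.4] gap 42.2 F [-4.8  1.8 13.2] xax [ 0. -0. -1.] zax [1. 0. 0.] yaw 2.2 q6 0.96
```

View pics/w29.png

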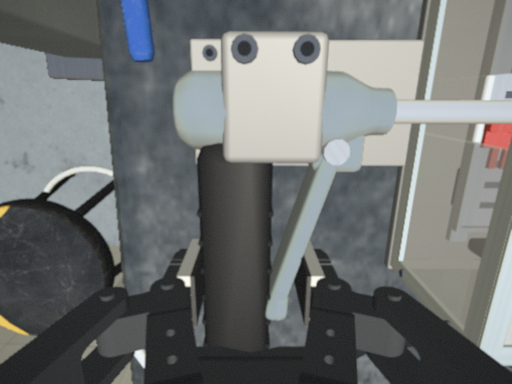

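Emit:
{"method": "arm_command", "body": {
  "gripper": [0, 0, 0, 0, 0, 0, 0],
  "translation": [
    [0, 0, 0],
    [0.2, 0, 0],
    [0.2, 0, 0],
    [0, 0, 0],
    [0, 0, 3],
    [0, 0, 4],
    [0, 0, 3]
  ],
  "rot": [
    [0, 0, 0],
    [0, 0, 0],
    [0, 0, 0],
    [0, 0, 0],
    [0, 0, 0],
    [0, 0, 0],
    [0, 0, 0]
  ]
}}

```text
clock: 34.7
position: [449.4, -284.2, 241.5]
tcp_rot: [-0.86, 1.57, -0.82]
wrist_force: [0.6, -0.0, -0.1]
finger_gap: 85.3
```

Run:
```python
from h import *
s,M=pose()
d=shot('wrist','w30.png')
```

```text
t 34.70 pos [ 449.4 -284.2  241.5] tip [ 449.4 -284.2  187.5] gap 85.3 F [ 0.6 -0.  -0.1] xax [ 0. -0. -1.] zax [1. 0. 0.] yaw 2.3 q6 0.97
```

View pics/w30.png

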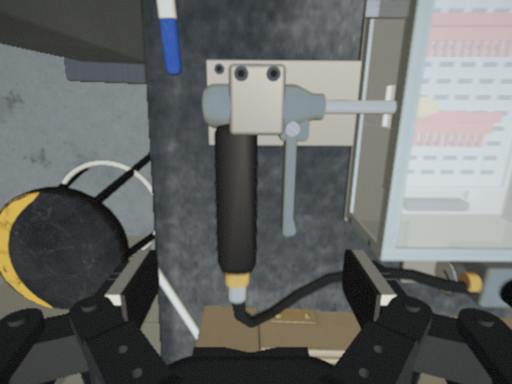

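Emit:
{"method": "arm_command", "body": {
  "gripper": [60, 110, 110, 110, 110, 110, 110, 110, 110, 110],
  "translation": [
    [1.7, 2.4, 0],
    [1.7, 2.4, 0],
    [1.7, 2.4, 0],
    [1.7, 2.4, 0],
    [1.7, 2.4, 0],
    [1.7, 2.4, 0],
    [1.7, 2.4, 0],
    [1.7, 2.4, 0],
    [1.7, 2.4, 0],
    [1.4, 1.8, 0]
  ],
  "rot": [
    [0, 0, 9],
    [0, 0, 9],
    [0, 0, 9],
    [0, 0, 9],
    [0, 0, 9],
    [0, 0, 9],
    [0, 0, 9],
    [0, 0, 9],
    [0, 0, 9],
    [0, 0, 9]
  ]
}}

```text
clock: 36.0
position: [616.8, -49.1, 239.5]
tcp_rot: [1.512, 1.57, 3.129]
wrist_force: [-0.6, 0.2, 0.5]
finger_gap: 48.7
```

Emit:
{"method": "arm_command", "body": {
  "gripper": [110, 110, 110],
  "translation": [
    [0, 0, -4],
    [0, 0, -2],
    [0, 0, 0]
  ],
  "rot": [
    [0, 0, 0],
    [0, 0, 0],
    [0, 0, 0]
  ]
}}

```text
clock: 36.38
position: [615.3, -50.0, 177.8]
tcp_rot: [1.468, 1.567, 3.079]
wrist_force: [0.9, 0.9, 0.1]
finger_gap: 48.9
```

Run:
```python
from h import *
s,M=pose()
d=shot('wrist','w31.png')
for nm,z in (('plunger_knob',76),('sled_handle',60)):
    for x in manip.pinpoint(nm,d): print(nm,x['confidence'],x['at'],at_z(d,x['at'],z))
```

```text
t 36.38 pos [615.3 -50.  177.8] tip [615.1 -49.9 123.8] gap 48.9 F [0.9 0.9 0.1] xax [-0.  0. -1.] zax [-0.  1.  0.] yaw 92.3 q6 -0.12
plunger_knob 0.91 [489.6, 108.4] [540.   71.3  76. ]
sled_handle 0.91 [253.7, 228.5] [619.9 -48.8  60. ]
```

View pics/w31.png

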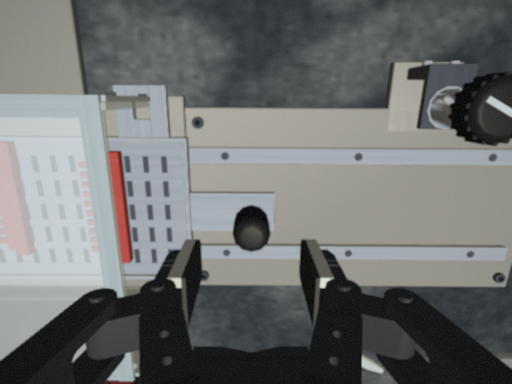

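Emit:
{"method": "arm_command", "body": {
  "gripper": [110, 110, 110, 110, 255, 255, 255, 255],
  "translation": [
    [0.25, 0.05, -3],
    [0, 0, -2],
    [0, 0, -1],
    [0, 0, 0],
    [0, 0, 0],
    [0, 0, 0],
    [0, 0, 0],
    [0, 0, 0]
  ],
  "rot": [
    [0, 0, 0],
    [0, 0, 0],
    [0, 0, 0],
    [0, 0, 0],
    [0, 0, 0],
    [0, 0, 0],
    [0, 0, 0],
    [0, 0, 0]
  ]
}}

```text
clock: 37.52
position: [619.6, -49.3, 121.3]
tcp_rot: [-1.302, 1.568, 0.31]
wrist_force: [-0.8, 3.2, 5.8]
finger_gap: 21.6
```

Emit:
{"method": "arm_command", "body": {
  "gripper": [255, 255, 255, 255, 255, 255, 255, 255, 255, 255],
  "translation": [
    [0, 0.5, 0],
    [0, 1, 0],
    [-0.05, 1.5, 0],
    [-0.1, 2, 0],
    [-0.1, 2, 0],
    [-0.1, 2, 0],
    [-0.05, 2, 0],
    [-0.05, 2, 0],
    [-0.05, 2, 0],
    [0, 0, 0]
  ],
  "rot": [
    [0, 0, 0],
    [0, 0, 0],
    [0, 0, 0],
    [0, 0, 0],
    [0, 0, 0],
    [0, 0, 0],
    [0, 0, 0],
    [0, 0, 0],
    [0, 0, 0],
    [0, 0, 0]
  ]
}}

```text
clock: 38.78
position: [614.5, 102.2, 121.3]
tcp_rot: [-1.061, 1.568, 0.552]
wrist_force: [-1.1, 1.3, 7.0]
finger_gap: 21.6
```

Run:
```python
from h import *
s,M=pose()
d=shot('wrist','w32.png')
```

```text
t 38.77 pos [614.5 102.2 121.3] tip [614.6 102.3  67.3] gap 21.6 F [-1.1  1.3  7. ] xax [ 0.  0. -1.] zax [-0.  1.  0.] yaw 92.4 q6 0.12
```

View pics/w32.png

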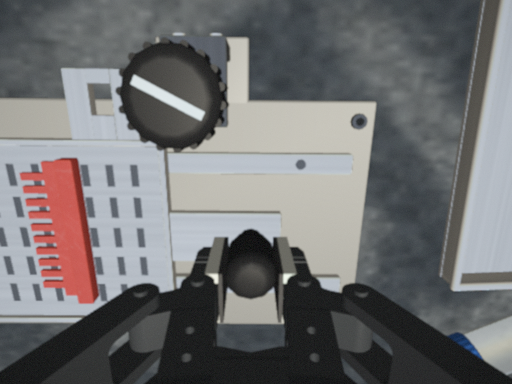

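Remaining ~48 mm to the stop.

Emit:
{"method": "arm_command", "body": {
  "gripper": [255, 255, 255, 255, 255, 255],
  "translation": [
    [0, 1, 0],
    [-0.1, 1.6, 0],
    [-0.1, 1.2, 0],
    [0, 0.8, 0],
    [0, 0.5, 0],
    [0, 0, 0]
  ],
  "rot": [
    [0, 0, 0],
    [0, 0, 0],
    [0, 0, 0],
    [0, 0, 0],
    [0, 0, 0],
    [0, 0, 0]
  ]
}}

```text
clock: 39.58
position: [612.8, 150.9, 121.3]
tcp_rot: [-2.276, 1.567, -0.665]
wrist_force: [-0.6, -4.1, 7.4]
finger_gap: 21.6
```

Run:
```python
from h import *
s,M=pose()
d=shot('wrist','w33.png')
```

```text
t 39.58 pos [612.8 150.9 121.3] tip [612.9 150.8  67.3] gap 21.6 F [-0.6 -4.1  7.4] xax [ 0. -0. -1.] zax [-0.  1. -0.] yaw 92.3 q6 0.20
```

View pics/w33.png

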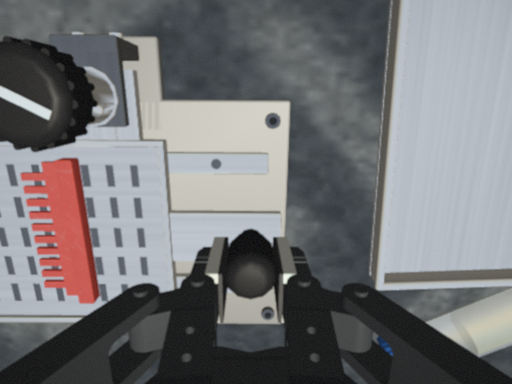

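Emit:
{"method": "arm_command", "body": {
  "gripper": [255, 255, 190, 140, 120, 100, 100],
  "translation": [
    [0, 0.25, 0],
    [0, 0, 0],
    [0, 0, 0],
    [0, -0.1, 0],
    [0, 0, 3],
    [0, 0, 4],
    [0, 0, 0]
  ],
  "rot": [
    [0, 0, 0],
    [0, 0, 0],
    [0, 0, 0],
    [0, 0, 0],
    [0, 0, 0],
    [0, 0, 0],
    [0, 0, 0]
  ]
}}

```text
clock: 40.5
position: [613.4, 153.6, 193.4]
tcp_rot: [-1.313, 1.565, 0.298]
wrist_force: [0.1, 0.1, -0.3]
finger_gap: 51.9
```

Emit:
{"method": "arm_command", "body": {
  "gripper": [100, 100, 100, 100],
  "translation": [
    [-2.4, -2.6, 0],
    [-2.4, -2.6, 0],
    [-2.4, -2.6, 0],
    [0, 0, 0]
  ],
  "rot": [
    [0, 0, -10],
    [0, 0, -10],
    [0, 0, -8],
    [0, 0, 0]
  ]
}}

```text
clock: 41.0
position: [538.2, 73.8, 189.1]
tcp_rot: [2.118, 1.569, -3.045]
wrist_force: [0.7, 0.6, 0.7]
finger_gap: 52.0
```

Run:
```python
from h import *
s,M=pose()
d=shot('wrist','w34.png')
for nm,z in (('plunger_knob',76),('sled_handle',60)):
    for x in manip.pinpoint(nm,d): print(nm,x['confidence'],x['at'],at_z(d,x['at'],z))
print(proj(d,[*s['position'][:2],86]))
```

```text
t 41.00 pos [538.2  73.8 189.1] tip [538.1  73.8 135.1] gap 52.0 F [0.7 0.6 0.7] xax [-0. -0. -1.] zax [ 0.4  0.9 -0. ] yaw 64.2 q6 0.59
plunger_knob 0.68 [251.1, 225.8] [539.3  72.1  76. ]
sled_handle 0.78 [395.0, 258.7] [611.7 149.5  60. ]
[252.8 229.6]
```

View pics/w34.png

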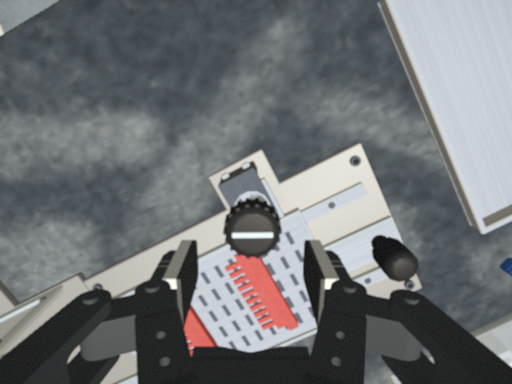

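Emit:
{"method": "arm_command", "body": {
  "gripper": [100, 100, 100, 100],
  "translation": [
    [0.25, -0.15, -3],
    [0, 0, -2],
    [0, 0, -0.7],
    [0, 0, 0]
  ],
  "rot": [
    [0, 0, 0],
    [0, 0, 0],
    [0, 0, 0],
    [0, 0, 0]
  ]
}}

```text
clock: 41.65
position: [542.7, 73.8, 132.5]
tcp_rot: [2.046, 1.57, -3.114]
wrist_force: [-0.1, 0.2, -0.0]
finger_gap: 51.9
```

Run:
```python
from h import *
s,M=pose()
d=shot('wrist','w35.png')
```

```text
t 41.65 pos [542.7  73.8 132.5] tip [542.6  73.8  78.5] gap 51.9 F [-0.1  0.2 -0. ] xax [-0. -0. -1.] zax [ 0.4  0.9 -0. ] yaw 64.4 q6 0.58
```

View pics/w35.png

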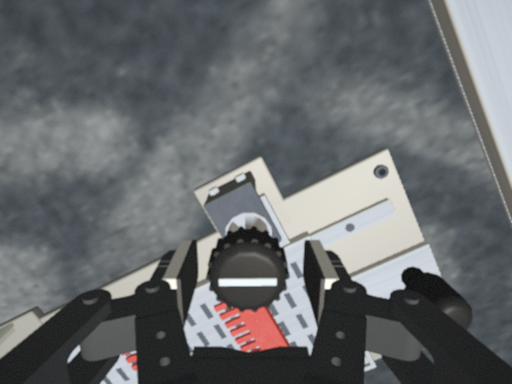

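Emit:
{"method": "arm_command", "body": {
  "gripper": [255, 255, 255, 255, 255],
  "translation": [
    [-0.1, -0.1, -0.1],
    [0, 0, 0],
    [0, 0, 0],
    [0, 0, 0],
    [0, 0, 0]
  ],
  "rot": [
    [0, 0, 0],
    [0, 0, 0],
    [0, 0, 0],
    [0, 0, 0],
    [0, 0, 0]
  ],
  "squeeze": 70
}}

```text
clock: 42.32
position: [542.1, 72.5, 133.0]
tcp_rot: [-0.871, 1.569, 0.252]
wrist_force: [-0.1, 0.9, 6.1]
finger_gap: 31.5
```

Emit:
{"method": "arm_command", "body": {
  "gripper": [255, 255, 255, 255],
  "translation": [
    [0, 0, 0.25],
    [0, 0, 0.25],
    [0, 0, 0],
    [0, 0, 0]
  ],
  "rot": [
    [0, 0, 0],
    [0, 0, 0],
    [0, 0, 0],
    [0, 0, 0]
  ]
}}

```text
clock: 42.82
position: [541.9, 72.6, 135.4]
tcp_rot: [1.102, 1.57, 2.224]
wrist_force: [6.7, 1.3, -11.9]
finger_gap: 31.5
```

Emit:
{"method": "arm_command", "body": {
  "gripper": [255, 255, 255],
  "translation": [
    [0, 0, 0.2],
    [0, 0, 0],
    [0, 0, 0]
  ],
  "rot": [
    [0, 0, 0],
    [0, 0, 0],
    [0, 0, 0]
  ]
}}

```text
clock: 43.2
position: [541.9, 72.6, 137.2]
tcp_rot: [1.321, 1.57, 2.444]
wrist_force: [7.3, 2.7, -13.4]
finger_gap: 31.1
```

Emit:
{"method": "arm_command", "body": {
  "gripper": [255, 255, 255, 255, 255, 255, 255, 255],
  "translation": [
    [0, 0, 0],
    [0, 0, 0],
    [0, 0, 0],
    [0, 0, 0],
    [0, 0, 0],
    [0, 0, 0],
    [0, 0, 0],
    [0, 0, 0]
  ],
  "rot": [
    [0, 0, -9],
    [0, 0, -9],
    [0, 0, -9],
    [0, 0, -9],
    [0, 0, -9],
    [0, 0, -9],
    [0, 0, -8.5],
    [0, 0, 0]
  ]
}}

```text
clock: 44.2
position: [541.1, 72.0, 137.1]
tcp_rot: [-2.707, 1.568, -2.674]
wrist_force: [5.3, -0.8, -13.6]
finger_gap: 31.3
```

Run:
```python
from h import *
s,M=pose()
d=shot('wrist','w36.png')
```

```text
t 44.20 pos [541.1  72.  137.1] tip [540.9  71.9  83.1] gap 31.3 F [  5.3  -0.8 -13.6] xax [-0. -0. -1.] zax [ 1.  0. -0.] yaw 1.9 q6 1.67
```

View pics/w36.png

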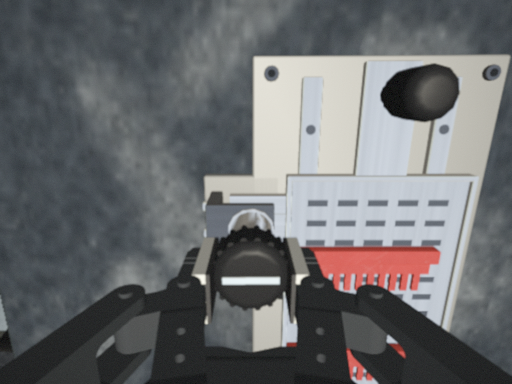

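Emit:
{"method": "arm_command", "body": {
  "gripper": [255, 255, 255, 255, 255],
  "translation": [
    [0, 0, -0.5],
    [0, 0, -0.5],
    [0, 0, -0.4],
    [0, 0, -0.1],
    [0, 0, 0]
  ],
  "rot": [
    [0, 0, 0],
    [0, 0, 0],
    [0, 0, 0],
    [0, 0, 0],
    [0, 0, 0]
  ]
}}

```text
clock: 44.88
position: [541.1, 72.1, 124.2]
tcp_rot: [-2.224, 1.57, -2.192]
wrist_force: [-0.6, -3.6, -4.8]
finger_gap: 31.4
```

Emit:
{"method": "arm_command", "body": {
  "gripper": [200, 130, 100, 100, 100, 100],
  "translation": [
    [0, 0, 0],
    [0, 0, 0],
    [0, 0, 0],
    [0, 0, 3],
    [0, 0, 3],
    [0, 0, 0]
  ],
  "rot": [
    [0, 0, 0],
    [0, 0, 0],
    [0, 0, 0],
    [0, 0, 0],
    [0, 0, 0],
    [0, 0, 0]
  ]
}}

```text
clock: 45.62
position: [543.2, 72.9, 187.1]
tcp_rot: [0.217, 1.564, 0.249]
wrist_force: [-0.0, 1.4, 0.5]
finger_gap: 51.8
```

Run:
```python
from h import *
s,M=pose()
d=shot('wrist','w37.png')
for c,r in redrects(d,32)[0]: print(c.mean(0),r)
def ks(d):
    # knob outline size
    r=manip.regions_of('plunger_knob',d)
    for x in r[:2]:
        print(x['confidence'],x['at'],x['region'].sum())
ks(d)
sc=shot('scene','s37.png')
cv2.imwrite('pics/s37c.png',cv2.resize(sc['image'][140:260,160:320],None,fx=5,fy=5,interpolation=cv2.INTER_CUBIC))
```

```text
t 45.62 pos [543.2  72.9 187.1] tip [543.6  73.  133.1] gap 51.8 F [-0.   1.4  0.5] xax [ 0.  0. -1.] zax [1. 0. 0.] yaw 1.8 q6 1.67
[[300.8 318.6]] ((584.9547729492188, -28.086017608642578), (31.819210052490234, 27.9872989654541), 1.6224195957183838)
[[340.9 239.5]] ((613.736328125, 45.955936431884766), (83.69640350341797, 28.000507354736328), 1.719378113746643)
0.72 [245.9, 217.8] 2629
0.59 [295.0, 313.5] 966
```

View pics/w37.png

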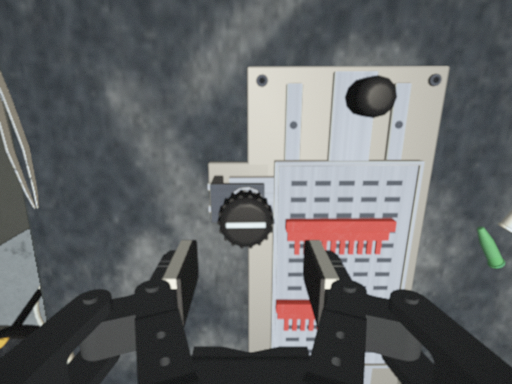

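View pics/s37c.png

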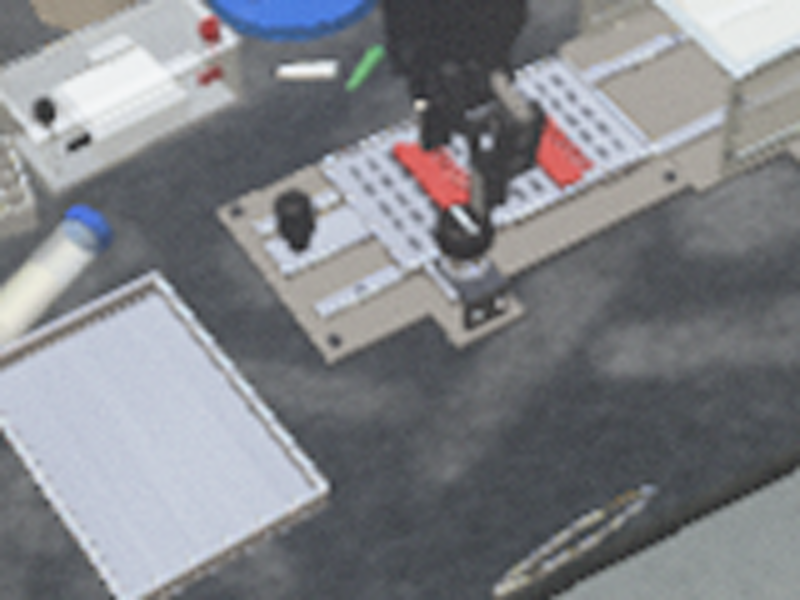

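Run:
```python
from h import *
import cv2
def w(f):
    im=cv2.imread('pics/'+f);h=cv2.cvtColor(im,cv2.COLOR_BGR2GRAY).astype(float)
    # white-line extent within knob region
    m=(h[200:250,215:290]>170);ys,xs=np.nonzero(m)
    n,l,st,c=cv2.connectedComponentsWithStats(m.astype(np.uint8))
    i=1+np.argmax(st[1:,4]);print(f,st[i],c[i]+[215,200])
    blk=(h[205:246,215:290]<75);print(sorted(blk.sum(1))[-8:])
for f in('w17.png','w37.png','w34.png','w20.png'):w(f)
d=shot('wrist')
s,M=pose()
for z in(78,81,87):print(z,np.linalg.norm(proj(d,[552,73.2,z])-proj(d,[527,72.5,z])),proj(d,[540,72.5,z]))
```

```text
w17.png [ 39   0  36  50 659] [281.3 228.7]
[np.int64(48), np.int64(50), np.int64(51), np.int64(52), np.int64(52), np.int64(54), np.int64(56), np.int64(56)]
w37.png [ 34   0  41  50 934] [277.2 227.2]
[np.int64(48), np.int64(51), np.int64(51), np.int64(52), np.int64(53), np.int64(55), np.int64(55), np.int64(55)]
w34.png [ 57   0  18  50 505] [283.2 221.7]
[np.int64(32), np.int64(39), np.int64(41), np.int64(42), np.int64(43), np.int64(44), np.int64(44), np.int64(44)]
w20.png [ 54   0  21  50 478] [283.4 225.2]
[np.int64(26), np.int64(26), np.int64(26), np.int64(29), np.int64(35), np.int64(44), np.int64(45), np.int64(45)]
t 45.83 pos [541.1  72.5 183.1] tip [541.1  72.5 129.1] gap 51.9 F [-0.5 -1.1  0. ] xax [-0.  0. -1.] zax [ 1.  0. -0.] yaw 1.8 q6 1.67
78 41.70531246800736 [249.1 225.8]
81 42.349785023912716 [249.1 227.7]
87 43.700472878723204 [249.  231.9]
```

Run:
```python
from h import *
d=shot('wrist','w38.png');pose()
def line(im):
    g=im[205:250,225:280].astype(int).min(2);m=(g>120).astype(np.uint8)
    n,l,st,c=cv2.connectedComponentsWithStats(m)
    return [(st[i].tolist(),(c[i]+[225,205]).round(1).tolist()) for i in range(1,n) if st[i,4]>30]
a=cv2.imread('pics/w17.png');print(line(a));print(line(d['image']))
# feature: tracks of the baseplate holes
for im in(a,d['image']):
    g=cv2.cvtColor(im,cv2.COLOR_BGR2GRAY)
    for (x0,y0) in((255,65),(430,65)):
        p=g[y0:y0+30,x0:x0+30];q=p<90;ys,xs=np.nonzero(q);print(xs.mean()+x0,ys.mean()+y0,q.sum())
```

```text
t 45.88 pos [541.   72.4 182.9] tip [540.9  72.4 128.9] gap 51.8 F [-0.2  0.1  0.9] xax [-0.  0. -1.] zax [ 1.  0. -0.] yaw 1.8 q6 1.67
[([7, 17, 42, 7, 289], [252.3, 225.0]), ([28, 20, 27, 25, 209], [271.4, 243.4])]
[([48, 0, 7, 18, 45], [277.8, 210.8]), ([5, 19, 42, 7, 287], [250.3, 227.0]), ([32, 20, 23, 25, 195], [272.8, 242.6])]
269.1142857142857 76.88571428571429 35
448.8607594936709 80.31645569620252 79
266.8529411764706 78.61764705882354 34
451.06201550387595 82.10077519379846 129
```

Emit:
{"method": "arm_command", "body": {
  "gripper": [110, 130, 150, 150, 150, 150, 150, 150, 150, 150],
  "translation": [
    [0.8, -0.2, 0],
    [0.8, -0.2, 0],
    [0.8, -0.2, 0],
    [0.8, -0.2, 0],
    [0.8, -0.2, 0],
    [0.8, -0.2, 0],
    [0.8, -0.2, 0],
    [0.9, -0.1, -1],
    [0.9, -0.1, -1],
    [0, 0, 0]
  ],
  "rot": [
    [0, 0, 10],
    [0, 0, 10],
    [0, 0, 10],
    [0, 0, 10],
    [0, 0, 10],
    [0, 0, 10],
    [0, 0, 10],
    [0, 0, 10],
    [0, 0, 10],
    [0, 0, 0]
  ]
}}

```text
clock: 47.12
position: [615.0, 56.2, 161.9]
tcp_rot: [1.591, 1.568, -3.092]
wrist_force: [-0.3, -0.0, -0.8]
finger_gap: 35.7
```

Run:
```python
from h import *
s,M=pose()
d=shot('wrist','w39.png')
for c,r in redrects(d,32)[0]: print(c.mean(0),r)
```

```text
t 47.12 pos [615.   56.2 161.9] tip [614.8  56.2 107.9] gap 35.7 F [-0.3 -0.  -0.8] xax [-0. -0. -1.] zax [-0.  1. -0.] yaw 91.7 q6 0.06
[[229.2 210. ]] ((613.9208984375, 44.02497100830078), (83.80573272705078, 29.603017807006836), 2.0036139488220215)
[[120.6 201.4]] ((610.271484375, -28.507545471191406), (83.91586303710938, 29.082027435302734), 1.1004282236099243)
```

View pics/w39.png

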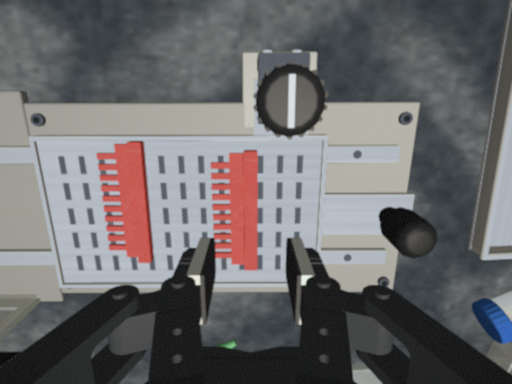

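Emit:
{"method": "arm_command", "body": {
  "gripper": [170, 170, 170, 170],
  "translation": [
    [0, 0, -3],
    [0, 0, -1.5],
    [0, 0, -0.5],
    [0, 0, 0]
  ],
  "rot": [
    [0, 0, 0.3],
    [0, 0, 0],
    [0, 0, 0],
    [0, 0, 0]
  ]
}}

```text
clock: 47.68
position: [615.4, 56.4, 114.1]
tcp_rot: [0.991, 1.571, 2.598]
wrist_force: [-0.4, -0.3, -0.4]
finger_gap: 28.3
```

Run:
```python
from h import *
s,M=pose()
d=shot('wrist','w40.png')
```

```text
t 47.67 pos [615.4  56.4 114.1] tip [615.4  56.4  60.1] gap 28.3 F [-0.4 -0.3 -0.4] xax [-0.  0. -1.] zax [-0.  1.  0.] yaw 92.1 q6 0.06
```

View pics/w40.png

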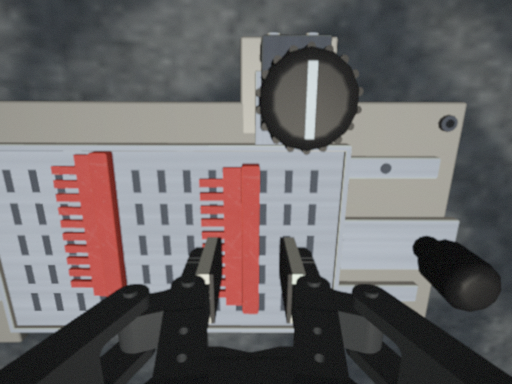

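Emit:
{"method": "arm_command", "body": {
  "gripper": [170, 170, 170, 255, 255, 255],
  "translation": [
    [0, 0, -0.6],
    [0, 0, -0.4],
    [0, 0, 0],
    [0, 0, 0],
    [0, 0, 0],
    [0, 0, 0]
  ],
  "rot": [
    [0, 0, 0],
    [0, 0, 0],
    [0, 0, 0],
    [0, 0, 0],
    [0, 0, 0],
    [0, 0, 0]
  ],
  "squeeze": 40
}}

```text
clock: 48.48
position: [615.7, 56.3, 104.3]
tcp_rot: [-1.662, 1.57, -0.055]
wrist_force: [-0.0, -0.3, 4.0]
finger_gap: 7.2
```

Emit:
{"method": "arm_command", "body": {
  "gripper": [255, 255, 255, 255, 255, 255, 255, 255, 255, 255],
  "translation": [
    [0, 0, 1],
    [0, 0, 4.5],
    [0, 0, 4],
    [-0.2, 2.5, 0],
    [-0.2, 3, 0],
    [-0.2, 3, 0],
    [-0.2, 3, 0],
    [-0.2, 3, 0],
    [-0.2, 3, 0],
    [-0.3, 3, 0]
  ],
  "rot": [
    [0, 0, 0],
    [0, 0, 0],
    [0, 0, 0],
    [0, 0, -10],
    [0, 0, -10],
    [0, 0, -10],
    [0, 0, -10],
    [0, 0, -10],
    [0, 0, -10],
    [0, 0, -10]
  ]
}}

```text
clock: 49.72
position: [600.2, 262.4, 199.2]
tcp_rot: [2.201, 1.571, 2.581]
wrist_force: [-0.2, -0.7, -0.3]
finger_gap: 7.0
```

Emit:
{"method": "arm_command", "body": {
  "gripper": [255, 255, 255, 255],
  "translation": [
    [-0.2, 2.4, 0],
    [0, 0, 0],
    [0, 0, 0],
    [0, 0, 0]
  ],
  "rot": [
    [0, 0, -10],
    [0, 0, -7],
    [0, 0, 0],
    [0, 0, 0]
  ]
}}

```text
clock: 50.22
position: [598.4, 285.1, 199.0]
tcp_rot: [3.015, 1.571, 3.106]
wrist_force: [0.6, 0.4, 1.0]
finger_gap: 7.2
```

Run:
```python
from h import *
s,M=pose()
d=shot('wrist','w41.png')
for nm,z in (('tray_floor',2.5),('dry_tray',0)):
    for x in manip.pinpoint(nm,d): print(nm,x['confidence'],x['at'],at_z(d,x['at'],z))
cv2.imwrite('pics/w41c.png',cv2.resize(d['image'],None,fx=1.5,fy=1.5))
```

```text
t 50.23 pos [598.4 285.1 199. ] tip [598.4 285.1 145. ] gap 7.2 F [0.6 0.4 1. ] xax [-0.  0. -1.] zax [ 1.   0.1 -0. ] yaw 5.2 q6 1.92
tray_floor 0.55 [191.9, 174.9] [546.4 289.8   2.5]
```

View pics/w41c.png

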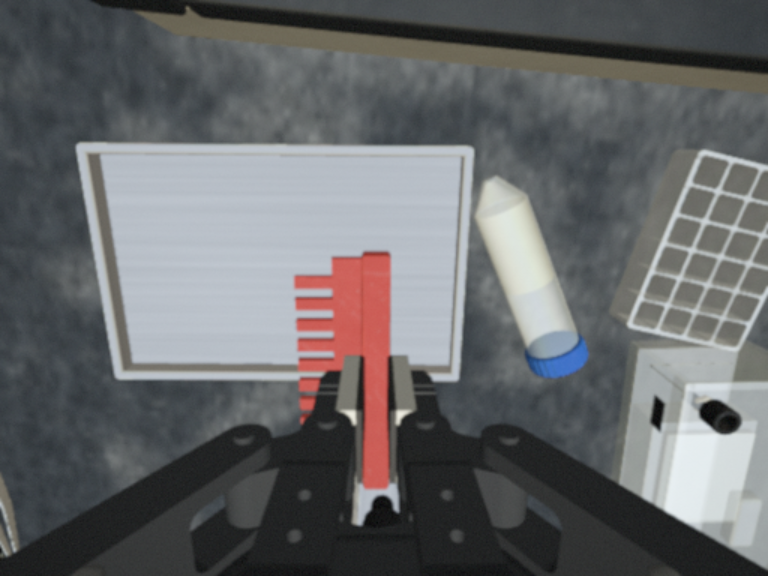

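Run:
```python
from h import *
d=shot('wrist')
P=[at_z(d,(x/1.5,y/1.5),19) for x,y in((77,145),(474,148),(458,381),(116,379))]
print(P,np.mean(P,0));v=(P[1]-P[0]+P[2]-P[3]);print(np.degrees(np.arctan2(v[1],v[0])))
v=(P[0]-P[3]+P[1]-P[2]);print(np.degrees(np.arctan2(-v[0],v[1])),np.linalg.norm(v)/2)
```

```text
[array([441.7, 345.1,  19. ]), array([641. , 361.8,  19. ]), array([651.4, 231.4,  19. ]), array([451.9, 214.9,  19. ])] [546.5 288.3  19. ]
4.756928166237859
4.514075665815758 130.7579755279119
```

Emit:
{"method": "arm_command", "body": {
  "gripper": [255, 255, 255, 255, 255, 255],
  "translation": [
    [0.1, 0.75, -3],
    [0, 0, -4],
    [0, 0, -2.5],
    [0, 0, -1],
    [0, 0, -0.5],
    [0, 0, 0]
  ],
  "rot": [
    [0, 0, -0.5],
    [0, 0, 0],
    [0, 0, 0],
    [0, 0, 0],
    [0, 0, 0],
    [0, 0, 0]
  ]
}}

```text
clock: 51.18
position: [599.9, 293.0, 89.7]
tcp_rot: [0.388, 1.57, 0.469]
wrist_force: [0.2, 0.6, 0.2]
finger_gap: 7.1
```

Emit:
{"method": "arm_command", "body": {
  "gripper": [255, 255, 255],
  "translation": [
    [0, 0, -0.6],
    [0, 0, -0.45],
    [0, 0, 0]
  ],
  "rot": [
    [0, 0, 0],
    [0, 0, 0],
    [0, 0, 0]
  ]
}}

```text
clock: 51.55
position: [599.7, 293.0, 78.8]
tcp_rot: [0.393, 1.57, 0.474]
wrist_force: [0.2, 0.9, 1.7]
finger_gap: 7.2
```

Emit:
{"method": "arm_command", "body": {
  "gripper": [200, 190, 190, 190, 190, 190],
  "translation": [
    [0, 0, 0],
    [0, 0, 0],
    [0, 0, 2],
    [0, 0, 5],
    [0, 0, 4],
    [0, 0, 0]
  ],
  "rot": [
    [0, 0, 0],
    [0, 0, 0],
    [0, 0, 0],
    [0, 0, 0],
    [0, 0, 0],
    [0, 0, 0]
  ]
}}

```text
clock: 52.3
position: [600.9, 293.6, 192.5]
tcp_rot: [0.378, 1.564, 0.458]
wrist_force: [0.1, -0.6, -0.1]
finger_gap: 22.0
```

Run:
```python
from h import *
s,M=pose()
d=shot('wrist','w42.png')
for c,r in redrects(d,6)[0]: print(c.mean(0),r)
```

```text
t 52.30 pos [600.9 293.6 192.5] tip [601.2 293.7 138.5] gap 22.0 F [ 0.1 -0.6 -0.1] xax [ 0.  0. -1.] zax [1.  0.1 0. ] yaw 4.6 q6 1.94
[[227.5 186.7]] ((588.0519409179688, 292.02197265625), (27.987377166748047, 81.82880401611328), 4.661296844482422)
```

View pics/w42.png

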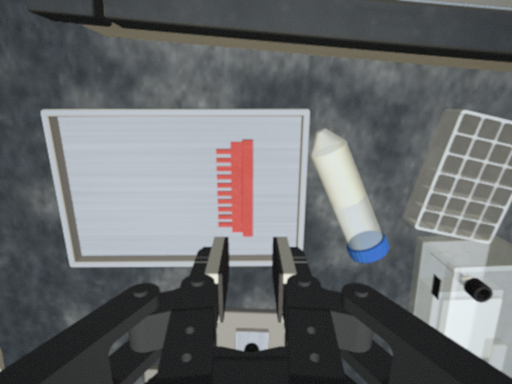

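Emit:
{"method": "arm_command", "body": {
  "gripper": [190, 170, 150, 150, 150, 150, 150, 150, 150, 150],
  "translation": [
    [0.1, -3.1, 0],
    [0.1, -3.1, 0],
    [0.1, -3.1, 0],
    [0.2, -3.1, 0],
    [0.2, -3.1, 0],
    [0.2, -3.1, 0],
    [0.2, -3.1, 0],
    [0.2, -3.1, 0],
    [0.2, -3, 0],
    [0.1, -3, -1]
  ],
  "rot": [
    [0, 0, 9],
    [0, 0, 9],
    [0, 0, 9],
    [0, 0, 9],
    [0, 0, 9],
    [0, 0, 9],
    [0, 0, 9],
    [0, 0, 9],
    [0, 0, 9],
    [0, 0, 6]
  ]
}}

```text
clock: 53.6
position: [615.1, -16.1, 177.1]
tcp_rot: [1.478, 1.569, 3.081]
wrist_force: [-0.4, 0.3, 0.1]
finger_gap: 35.2
```

Emit:
{"method": "arm_command", "body": {
  "gripper": [150, 150],
  "translation": [
    [0, 0, -2.5],
    [0, 0, 0]
  ],
  "rot": [
    [0, 0, 0],
    [0, 0, 0]
  ]
}}

```text
clock: 53.85
position: [613.4, -15.5, 149.8]
tcp_rot: [1.51, 1.564, 3.108]
wrist_force: [-0.2, 1.4, 1.2]
finger_gap: 35.5
```

Run:
```python
from h import *
s,M=pose()
d=shot('wrist','w43.png')
for c,r in redrects(d,32)[0]: print(c.mean(0),r)
```

```text
t 53.85 pos [613.4 -15.5 149.8] tip [613.1 -15.5  95.8] gap 35.5 F [-0.2  1.4  1.2] xax [-0.  0. -1.] zax [-0.  1.  0.] yaw 91.6 q6 -0.05
[[222.7 214.9]] ((611.0053100585938, -29.21501350402832), (84.81543731689453, 28.72041893005371), 1.0931345224380493)
```

View pics/w43.png

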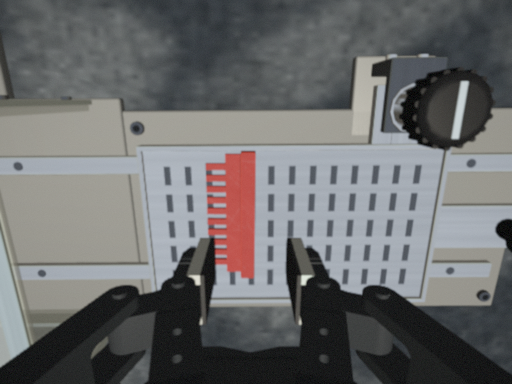

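Emit:
{"method": "arm_command", "body": {
  "gripper": [170, 170, 170, 170],
  "translation": [
    [-0.1, -0.2, -2],
    [0, 0, -1],
    [0, 0, -0.6],
    [0, 0, 0]
  ],
  "rot": [
    [0, 0, -0.4],
    [0, 0, 0],
    [0, 0, 0],
    [0, 0, 0]
  ]
}}

```text
clock: 54.4
position: [614.4, -16.9, 117.3]
tcp_rot: [1.545, 1.57, 3.137]
wrist_force: [-0.0, 0.1, 0.2]
finger_gap: 28.6
```

Run:
```python
from h import *
s,M=pose()
d=shot('wrist','w44.png')
```

```text
t 54.40 pos [614.4 -16.9 117.3] tip [614.4 -16.9  63.3] gap 28.6 F [-0.   0.1  0.2] xax [-0.  0. -1.] zax [-0.  1.  0.] yaw 91.2 q6 -0.05
```

View pics/w44.png

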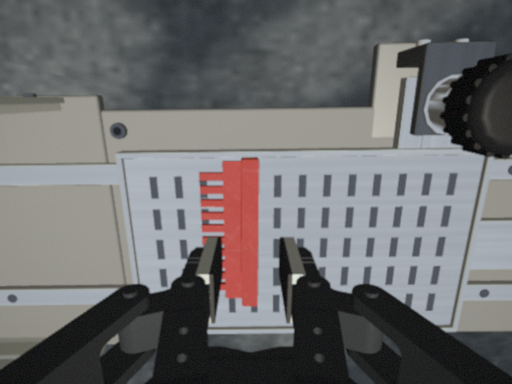

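Emit:
{"method": "arm_command", "body": {
  "gripper": [170, 170, 170, 255, 255, 255],
  "translation": [
    [-0.2, 0, -0.8],
    [0, 0, -0.5],
    [0, 0, 0],
    [0, 0, 0],
    [0, 0, 0],
    [0, 0, 0]
  ],
  "rot": [
    [0, 0, 0],
    [0, 0, 0],
    [0, 0, 0],
    [0, 0, 0],
    [0, 0, 0],
    [0, 0, 0]
  ]
}}

```text
clock: 55.2
position: [612.5, -17.2, 104.5]
tcp_rot: [-1.635, 1.571, -0.043]
wrist_force: [0.1, 0.6, 1.3]
finger_gap: 7.4
```

Emit:
{"method": "arm_command", "body": {
  "gripper": [255, 255, 255, 255, 255, 255, 255, 255, 255, 255],
  "translation": [
    [0, 0, 1],
    [0, 0, 4.5],
    [0, 0, 4],
    [-1, 3.3, 0],
    [-1, 3.3, 0],
    [-1, 3.3, 0],
    [-1, 3.3, 0],
    [-1, 3.3, 0],
    [-1, 3.3, 0],
    [-1, 3.3, 0]
  ],
  "rot": [
    [0, 0, 0],
    [0, 0, 0],
    [0, 0, 0],
    [0, 0, -9.5],
    [0, 0, -9.5],
    [0, 0, -9.5],
    [0, 0, -9.5],
    [0, 0, -9.5],
    [0, 0, -9.5],
    [0, 0, -9.5]
  ]
}}

```text
clock: 56.45
position: [542.0, 214.9, 200.2]
tcp_rot: [-0.131, 1.57, 0.295]
wrist_force: [-0.1, 0.2, 0.9]
finger_gap: 7.5
```

Emit:
{"method": "arm_command", "body": {
  "gripper": [255, 255, 255, 255],
  "translation": [
    [-1, 3.6, 0],
    [-1, 3.6, 0],
    [0, 0, 0],
    [0, 0, 0]
  ],
  "rot": [
    [0, 0, -10],
    [0, 0, -10],
    [0, 0, 0],
    [0, 0, 0]
  ]
}}

```text
clock: 56.95
position: [522.4, 285.6, 199.7]
tcp_rot: [-1.219, 1.57, -1.136]
wrist_force: [0.7, -0.5, -1.1]
finger_gap: 7.3
```

Run:
```python
from h import *
s,M=pose()
d=shot('wrist','w45.png')
```

```text
t 56.95 pos [522.4 285.6 199.7] tip [522.4 285.6 145.7] gap 7.3 F [ 0.7 -0.5 -1.1] xax [ 0. -0. -1.] zax [1.  0.1 0. ] yaw 4.8 q6 1.99
```

View pics/w45.png

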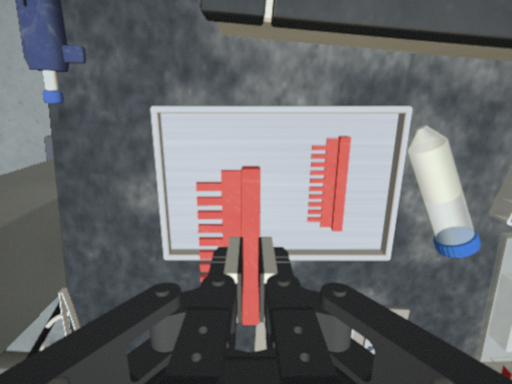

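Emit:
{"method": "arm_command", "body": {
  "gripper": [255, 255, 255, 255, 255, 255],
  "translation": [
    [0, 0.1, -3],
    [0, 0, -4],
    [0, 0, -2.5],
    [0, 0, -1],
    [0, 0, -0.5],
    [0, 0, 0]
  ],
  "rot": [
    [0, 0, 0],
    [0, 0, 0],
    [0, 0, 0],
    [0, 0, 0],
    [0, 0, 0],
    [0, 0, 0]
  ]
}}

```text
clock: 57.75
position: [523.0, 286.8, 90.1]
tcp_rot: [0.378, 1.57, 0.46]
wrist_force: [0.5, 0.0, 0.7]
finger_gap: 7.1
```

Emit:
{"method": "arm_command", "body": {
  "gripper": [255, 255, 255],
  "translation": [
    [0, 0, -0.6],
    [0, 0, -0.5],
    [0, 0, 0]
  ],
  "rot": [
    [0, 0, 0],
    [0, 0, 0],
    [0, 0, 0]
  ]
}}

```text
clock: 58.12
position: [522.7, 287.0, 79.0]
tcp_rot: [0.331, 1.57, 0.413]
wrist_force: [-0.6, -1.2, 4.1]
finger_gap: 7.7
```

Emit:
{"method": "arm_command", "body": {
  "gripper": [200, 190, 190, 190, 190, 190],
  "translation": [
    [0, 0, 0],
    [0, 0, 0],
    [0, 0, 2],
    [0, 0, 5],
    [0, 0, 4],
    [0, 0, 0]
  ],
  "rot": [
    [0, 0, 0],
    [0, 0, 0],
    [0, 0, 0],
    [0, 0, 0],
    [0, 0, 0],
    [0, 0, 0]
  ]
}}

```text
clock: 58.88
position: [523.9, 287.7, 192.0]
tcp_rot: [0.427, 1.565, 0.51]
wrist_force: [0.5, 0.4, -0.7]
finger_gap: 21.8
```

Run:
```python
from h import *
s,M=pose()
d=shot('wrist','w46.png')
for c,r in redrects(d,6)[0]: print(c.mean(0),r)
```

```text
t 58.88 pos [523.9 287.7 192. ] tip [524.2 287.8 138. ] gap 21.8 F [ 0.5  0.4 -0.7] xax [ 0.  0. -1.] zax [1.  0.1 0. ] yaw 4.7 q6 1.99
[[323.4 188.8]] ((588.092041015625, 292.0647888183594), (29.949214935302734, 82.71833801269531), 4.5117034912109375)
[[228.8 187.8]] ((511.0361328125, 286.665283203125), (27.70063591003418, 82.46897888183594), 4.763375282287598)
```

View pics/w46.png

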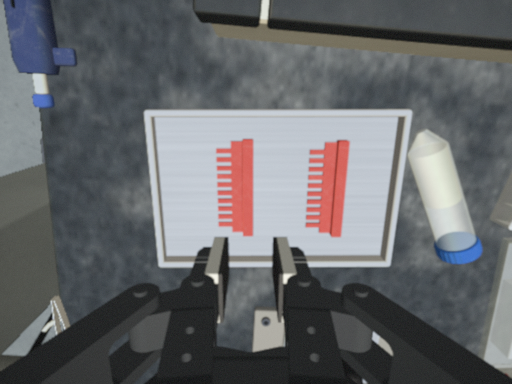

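Emit:
{"method": "arm_command", "body": {
  "gripper": [190, 190, 190, 190, 190, 190, 190, 190, 190, 190],
  "translation": [
    [0, 0, 5],
    [-1, -2, 5],
    [-3, -4.5, 2],
    [-3, -5, 0],
    [-2, -5.5, 0],
    [-2, -5.5, 0],
    [-2, -5.5, 0],
    [-2, -5.5, 0],
    [-2, -5.5, 0],
    [-2, -5.5, 0]
  ],
  "rot": [
    [0, 0, 0],
    [0, 0, -5],
    [0, 0, -7],
    [0, 0, -8],
    [0, 0, -9],
    [0, 0, -9],
    [0, 0, -9],
    [0, 0, -9],
    [0, 0, -9],
    [0, 0, -9]
  ]
}}

```text
clock: 60.18
position: [331.1, -159.5, 307.0]
tcp_rot: [-2.433, 1.569, 2.636]
wrist_force: [1.3, -0.0, -0.3]
finger_gap: 21.7
```

Emit:
{"method": "arm_command", "body": {
  "gripper": [190, 190, 190, 190, 190],
  "translation": [
    [-1, -5.5, 0],
    [-1, -5.5, 0],
    [-1, -5.5, 0],
    [-1, -5.5, 0],
    [0, 0, 0]
  ],
  "rot": [
    [0, 0, -6],
    [0, 0, -6],
    [0, 0, -6],
    [0, 0, -6],
    [0, 0, 0]
  ]
}}

```text
clock: 60.8
position: [291.3, -380.8, 305.7]
tcp_rot: [-2.333, 1.567, 2.317]
wrist_force: [-1.1, 1.1, -0.3]
finger_gap: 21.7
```

Run:
```python
from h import *
s,M=pose()
t=shot('top','t47.png');sc=shot('scene','s47.png')
for c,r in redrects(t,6)[0]: print(c.mean(0),r)
for nm in('marker','tweezers','pipette'):
    for x in manip.pinpoint(nm,t)[:2]: print(nm,x['confidence'],x['at'],at_z(t,x['at'],0))
cv2.imwrite('pics/t47c.png',cv2.resize(t['image'][110:290,110:430],None,fx=2.5,fy=2.5,interpolation=cv2.INTER_CUBIC))
cv2.imwrite('pics/s47c.png',cv2.resize(sc['image'][110:340,120:440],None,fx=2.5,fy=2.5,interpolation=cv2.INTER_CUBIC))
```

```text
t 60.80 pos [ 291.3 -380.8  305.7] tip [ 291.2 -380.6  251.7] gap 21.7 F [-1.1  1.1 -0.3] xax [-0.  0. -1.] zax [-0.1 -1.  -0. ] yaw -93.6 q6 2.29
[[201.6 196.5]] ((516.8385009765625, 287.36419677734375), (14.716986656188965, 75.48912811279297), 4.59342622756958)
[[201.2 173.9]] ((593.4292602539062, 291.90740966796875), (15.756242752075195, 73.21286010742188), 5.079665184020996)
[[344.  115.9]] ((798.567138671875, -186.1370849609375), (12.463456153869629, 55.04652786254883), 5.679353713989258)
[[197.   67.3]] ((968.1210327148438, 318.98321533203125), (95.43909454345703, 31.559059143066406), 30.7977294921875)
marker 0.7 [325.9, 239.6] [ 383.2 -117.3    0. ]
marker 0.32 [145.4, 243.8] [360.2 466.6   0. ]
tweezers 0.59 [256.8, 247.1] [356.3 104.6   0. ]
pipette 0.74 [144.8, 239.8] [373.1 469.3   0. ]
pipette 0.59 [326.9, 245.3] [ 365.  -120.4    0. ]
```

View pics/t47c.png

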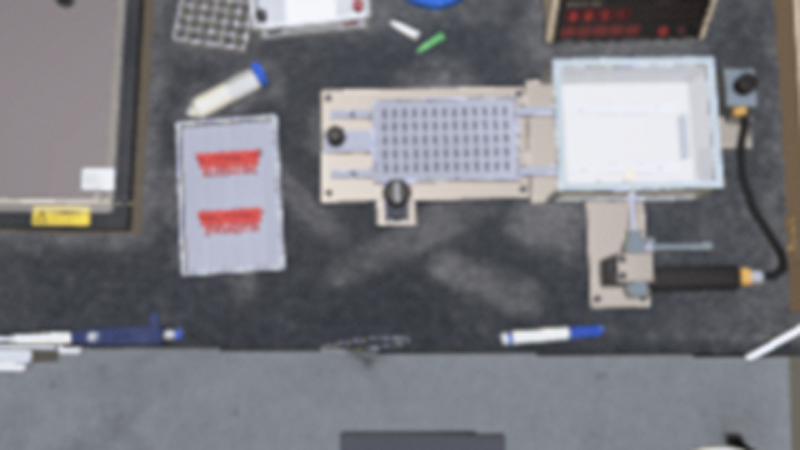

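View pics/s47c.png

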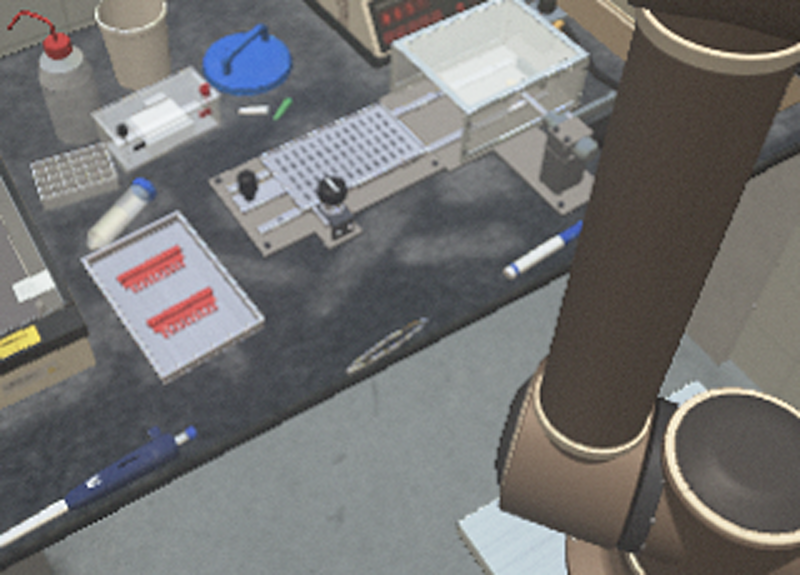

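Both combs lie in the tray. The bystanders are where they were, and the sled, knob and trigger look as they did at the start. Handing in.

Run:
```python
from h import *
print(manip.finish_job())
```

```text
the job is handed in; nothing more can be done
None
```

The job is done and handed in at about 61 s of robot time. There were two combs in this run; no third showed in any view.

- **Loading:** I laid both combs on the locked sled. The first grasp missed: the fingers closed just above the comb's back bar, and the comb ended up about 4 cm aside. I measured it again and picked it up cleanly.
- **Drying:** I lifted and turned the plunger knob into its rest notch and slid the sled about 199 mm in, until it pressed on the end stop. I squeezed the trigger for about 2.3 s, with the fingers 42 mm apart and the lever turned about 0.28 rad by the picture. Then I let it go.
- **Unloading:** I pulled the sled back to its stop, turned the knob back and let the plunger drop. The combs went side by side into the tray, about 77 mm apart.

**Last checks:**
- The wrist picture showed both combs inside the tray walls, aligned with the tray and not touching each other.
- Comparing pictures, the knob stood within about 0.5 mm of its starting height, with its white line back along the station's x axis.
- In the last top and side views the sled and trigger looked as they did at the start, with the marker, tweezers and pipette in their places. The network's marker position differed by about 15 mm from the first reading, but the pictures showed no shift, so I took that as noise.
- The hand-in gave no verdict, and I could not read the joint values directly.

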